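# Open the order desk for a spice tasting

## Robot

A 7-joint arm with a two-finger parallel gripper is mounted at the origin on the work surface. World frame = base frame: x ahead of the robot, y to its left, z up, the work surface at z = 0. Lengths are in m, angles in rad, forces in N, time in s.
With the tool pointing down it reaches from about 0.425 to 0.925 m from the base axis. Payload 6.8 kg.
Tool frame: the origin (TCP) lies midway between the tips of the shut fingers; the grasp point (between the pads) lies 19 mm behind it; z points along the fingers, y is the line along which they close (so a half turn about z gives the same grasp; the last joint's range is limited). The gripper opens to 88 mm and grips with 3 to 60 N. Pads are 20 mm wide; open, the fingers measure 115 mm over their backs; the gripper's body (75 mm by 178 mm) begins 61 mm behind the grasp point.
Start: joints at [1.163, 0.477, 0.022, 1.555, -0.011, 1.109, -0.083], TCP at [0.199, -0.645, 0.223] pointing down, gripper open.
Joint ranges: [-2.96, 2.96], [-0.34, 2.1], [-1.41, 1.46], [0.24, 2.44], [-1.37, 4.51], [0.17, 1.92], [-2.96, 2.96]. Speed limits (rad/s): [2.39, 2.39, 3.14, 3.14, 3.14, 3.14, 3.14].

## Interface

Orientations are given as [roll, pitch, yaw] about the fixed x, y, z axes, in that order (R = Rz(yaw) Ry(pitch) Rx(roll)).
In Python, from bench import robot, cams gives the robot as it stands. The module is installed in compiled form; this text tells all that it offers.
- The arm moves only by the tool jog_arm, never from a script. Its argument "series" is a list of rows, each a list of 5 numbers: the shift along the tool's x, y, z in cm, then the turn about the tool's z in degrees, then the closure in counts, from 0 (fully open) to 255 (shut). In form: [[tx, ty, tz, yaw, fingers], ...]. A call has 1 to 12 rows; each row is the pose to reach, as a shift and turn from the pose commanded when the call began, along the tool's axes at that moment; what a row does not reach only later rows make up. A row lasts 1/12 s, in which the tool goes at most 41.7 mm and 7.16 degrees, less where a joint would pass 70% of its speed; a pose out of reach is approached as far as the arm can. A call with a gripper value outside its range is refused whole. The fingers move at their own pace and stop on an object; "grip_force" is the grip in N (left out, the last holds). Time passes only in rows, so rows that repeat a pose let the fingers close. It gives the time, the measured TCP pose, the force, the opening and the grip force at its end, in the units of the state.
- robot.sense(): the state, without advancing time (a new reading comes with each control period).
- cams.grab_frame(name): name is "side" or "top"; returns a dict with "frame" (400x640x3 uint8, red, green, blue), "fx", "fy", "cx", "cy" (pixels), "dist" ([k1, k2, p1, p2, k3] as OpenCV has them; the pictures are not rectified), "xyz" and "rotation" of the camera in the world. Camera axes: x right, y down, z forward; pixel columns grow to the right and rows downward; lengths in m; the calibration is good to about 2 mm. A picture is of the moment at which its call begins. There is no depth.
- robot.finish_job(): hands the job in; it is judged then, once.
The state is a dict: "t": time; "qpos": joint angles; "joint_vel": joint speeds; "joint_efforts": joint torques, N m; "position": TCP position; "orientation": TCP orientation; "contact_force": force on the tool from outside, world axes, zero at the start; "moment": the same for the moment, N m; "gripper_width": finger opening in m; "finger_force": force on a finger pad.
Only numpy, scipy, OpenCV 4.12 (cv2) and the standard library are available. Lean on these libraries where they do the work, as an engineer would, in place of code of your own. Each camera call takes 0.05 s, during which the arm holds its last target. There are 200 camera calls.

## Task

Get the little order desk on the shop counter ready for a tasting: first stand the big stock jars that block its front upright in the wooden tray, then pull both slide-out supports fully out while the flap is still up, and only then lower the flap until it lies on them. Finish by standing every small sample jar from the cork mat upright in a bore of the flap's rack, one to a bore, pushed fully home, and do not knock or shove the other things on the counter.

Things in the scene. Friction and masses are not known exactly. Their poses are not given: they have to be found in the camera images.
- desk: small dark-wood desk standing fixed on the counter, 312 mm wide, 200 mm deep, 211 mm high, facing the robot. Origin on the counter straight below the middle of the flap's hinge line, in the plane of the desk's front face; +x points into the desk (away from the robot), +y along the hinge to the left as seen from the robot, z up. The hinge line is 85 mm above the counter. Nothing stands above the open flap: the desk's interior behind it is hollow
- flap (a joint): angle of the drop-front flap in rad: 0 shut (leaning 0.49 rad back from vertical), grows as it opens towards the robot and down; 2.06 is level. Flap: board 280 mm wide, 150 mm from hinge to free edge, 14 mm thick, 0.42 kg with its rack. The hinge is stiff with friction and damped: shut or ajar it stays; opening it takes 2 to 5 N at the tab, and once opened past about 1.35 rad it slowly sinks by its own weight. Without the supports out it sags past level, to 2.45
- flap_tab (a point): middle of the brass pull tab, 22 mm wide along the hinge and 12 mm thick, that sticks out 41 mm beyond the middle of the flap's free edge, in the plane of the flap; this point is 177 mm from the hinge line and 7 mm in from the flap's outer face. Pinched across its 22 mm width it can pivot between the fingers while the flap turns
- support_l (a joint): how far the left slide-out support (at desk y = +115 mm) is pulled out, m: 0 fully in, 0.09 fully out (stop). It slides along the desk's -x, friction about 2 N plus light damping, and stays where it is left; its top is level with the hinge line, so the lowered flap rests on it
- support_r (a joint): the same for the right support (at desk y = -115 mm)
- support_l_pull (a point): middle of where to grip the left support's pull blade: an upright wooden blade 14 mm thick along the desk's y, 42 mm tall (from 35 to 77 mm above the counter) that reaches 66 mm out of the desk's front when the support is fully in; this point is 61 mm above the counter, 50 mm out from the front face when fully in, and moves with the support
- support_r_pull (a point): the same for the right support's pull blade
- tray: low open wooden tray fixed on the counter beside the desk, 190 x 125 mm outside, 28 mm high, wall and floor 6 mm thick; origin at the centre of its underside, x along its long side. Holds two stock jars side by side along x
- stock0: upright round stock jar with a red lid, opaque brown, plain cylinder 60 mm in diameter and 92 mm tall with a thick heavy glass base, about 250 g; origin at the centre of its underside, z up its axis. One of the two may be absent
- stock1: upright round stock jar with a red lid, opaque brown, plain cylinder 60 mm in diameter and 92 mm tall with a thick heavy glass base, about 250 g; origin at the centre of its underside, z up its axis. One of the two may be absent
- sample0: upright round spice jar with a red lid, opaque brown, plain cylinder 40 mm in diameter and 60 mm tall with a thick heavy glass base, about 80 g; origin at the centre of its underside, z up its axis. Some of the four are absent. At the start they stand on a thin cork mat (170 x 160 mm, 2 mm thick) fixed on the other side of the desk from the tray
- sample1: upright round spice jar with a red lid, opaque brown, plain cylinder 40 mm in diameter and 60 mm tall with a thick heavy glass base, about 80 g; origin at the centre of its underside, z up its axis. Some of the four are absent. At the start they stand on a thin cork mat (170 x 160 mm, 2 mm thick) fixed on the other side of the desk from the tray
- sample2: upright round spice jar with a red lid, opaque brown, plain cylinder 40 mm in diameter and 60 mm tall with a thick heavy glass base, about 80 g; origin at the centre of its underside, z up its axis. Some of the four are absent. At the start they stand on a thin cork mat (170 x 160 mm, 2 mm thick) fixed on the other side of the desk from the tray
- sample3: upright round spice jar with a red lid, opaque brown, plain cylinder 40 mm in diameter and 60 mm tall with a thick heavy glass base, about 80 g; origin at the centre of its underside, z up its axis. Some of the four are absent. At the start they stand on a thin cork mat (170 x 160 mm, 2 mm thick) fixed on the other side of the desk from the tray
- bore0 (a point): centre of the floor of bore 0 in the light-wood rack on the flap's inner face: round bore 43 mm in diameter, 20 mm deep, its rim chamfered 2 mm. The four bores are 58 mm apart in a row along the hinge, 80 mm from the hinge line. Turns with the flap: its x points out of the bore (up when the flap is level); as the flap lies level this floor is 99 mm above the counter
- bore1 (a point): centre of the floor of bore 1 in the light-wood rack on the flap's inner face: round bore 43 mm in diameter, 20 mm deep, its rim chamfered 2 mm. The four bores are 58 mm apart in a row along the hinge, 80 mm from the hinge line. Turns with the flap: its x points out of the bore (up when the flap is level); as the flap lies level this floor is 99 mm above the counter
- bore2 (a point): centre of the floor of bore 2 in the light-wood rack on the flap's inner face: round bore 43 mm in diameter, 20 mm deep, its rim chamfered 2 mm. The four bores are 58 mm apart in a row along the hinge, 80 mm from the hinge line. Turns with the flap: its x points out of the bore (up when the flap is level); as the flap lies level this floor is 99 mm above the counter
- bore3 (a point): centre of the floor of bore 3 in the light-wood rack on the flap's inner face: round bore 43 mm in diameter, 20 mm deep, its rim chamfered 2 mm. The four bores are 58 mm apart in a row along the hinge, 80 mm from the hinge line. Turns with the flap: its x points out of the bore (up when the flap is level); as the flap lies level this floor is 99 mm above the counter
- mat: thin cork mat fixed on the counter on the other side of the desk from the tray, 170 x 160 mm, 2 mm thick; the sample jars stand on it at the start; origin at the centre of its underside
- scoop: bystander: steel scoop, bowl 52 mm wide, 35 mm tall, with a 70 mm handle; origin at the centre of the underside of its bowl, the handle along its -x
- tub: bystander: clear tub, 100 mm wide, 70 mm tall
- tin: bystander: brass-coloured tin, 75 x 75 x 120 mm
- candle_box: bystander: card box of candles, 70 x 90 mm, 135 mm tall with the candles
Not all that is in view belongs to the job. What is shaped like the stock1 but purple or turquoise is not meant.

How it is judged:
On the way, in this order (a step that is already met when the one before it is completed fails the run):
1. the stock jars stand upright in the tray, before both supports are out (x of stock0 in the frame of tray between -0.07 and 0.07 m and y of stock0 in the frame of tray between -0.04 and 0.04 m and z of each of stock0, stock1 in the frame of tray below 0.015 m and angle between each of stock0, stock1's own z axis and vertical below 0.12 rad and x of stock1 in the frame of tray between -0.07 and 0.07 m and y of stock1 in the frame of tray between -0.04 and 0.04 m), for 0.2 s.
2. both supports are pulled out, the flap still up (value of joint each of support_l, support_r above 0.08 m and value of joint flap below 0.6 rad), for 0.2 s.
3. the flap lies level on both supports (value of joint each of support_l, support_r above 0.08 m and value of joint flap between 1.98 and 2.14 rad), for 0.3 s.
At the end, for the whole second after the job is handed in: both supports at least 80 of 90 mm out, the flap within 0.08 rad of level, every stock jar upright in the tray standing on its floor, every sample jar upright in a bore with its underside within 9 mm of the centre of the bore's floor, all at rest (all of step 1 and all of step 3 and linear speed of each of stock0, stock1, sample0, sample1, sample2, sample3 below 0.02 m/s and (distance between sample0 and bore0 below 0.009 m or distance between sample0 and bore1 below 0.009 m or distance between sample0 and bore2 below 0.009 m or distance between sample0 and bore3 below 0.009 m) and angle between each of sample0, sample1, sample2, sample3's own z axis and vertical below 0.15 rad and (distance between sample1 and bore0 below 0.009 m or distance between sample1 and bore1 below 0.009 m or distance between sample1 and bore2 below 0.009 m or distance between sample1 and bore3 below 0.009 m) and (distance between sample2 and bore0 below 0.009 m or distance between sample2 and bore1 below 0.009 m or distance between sample2 and bore2 below 0.009 m or distance between sample2 and bore3 below 0.009 m) and (distance between sample3 and bore0 below 0.009 m or distance between sample3 and bore1 below 0.009 m or distance between sample3 and bore2 below 0.009 m or distance between sample3 and bore3 below 0.009 m)); the robot touches nothing.
It fails at once if the flap is lowered (past 1.6 rad) before both supports are out (value of joint flap above 1.6 rad and value of joint any of support_l, support_r below 0.07 m).
It fails at once if a bystander is shoved more than 5 cm or knocked over (distance of any of scoop, tub, tin, candle_box from where it was at the start of the episode above 0.05 m or angle between any of scoop, tub, tin, candle_box's own z axis and vertical above 0.5 rad).
Of stock0, stock1 only 1 to 2 are there at a start; the rules pass over those that are not, and their reading is None.
Of sample0, sample1, sample2, sample3 only 2 to 4 are there at a start; the rules pass over those that are not, and their reading is None.
At some moment in a run one of stock0, stock1, sample0, sample1, sample2, sample3 may be knocked a few centimetres aside while the robot is not near it.
Once in a run the grip may slacken for a moment while it holds something.
It also fails if it takes over 210 s, if anything falls off the work surface, if the arm or the gripper's body presses on something with over 40 N, if the wrist force passes 120 N, or if a joint passes its speed limit or range.

## Working session

There is one attempt and no reset: what is moved stays moved. The work goes in short steps, Python scripts to look and compute and a tool call to move; the robot and the scene stay as the last step left them, time stands still between calls to the robot, and variables do not carry over. Pictures are saved under pics/ and viewed, at most 14 in all, crops included, and the job is handed in when it is done.

Besides the shell and the picture viewer there is one more tool, called after "Request:" in YAML: its name, and indented under it one key for each argument. jog_arm: Moves the arm, as the interface text tells. Its arguments: {"type":"object","properties":{"series":{"type":"array"},"grip_force":{"type":"number"}},"required":["series"]}

```bash
mkdir -p pics
cat > h.py <<'E'
import numpy as np, cv2
from bench import robot, cams
def grab(n,save=None):
    f=cams.grab_frame(n)
    if save: cv2.imwrite('pics/'+save,cv2.cvtColor(f['frame'],cv2.COLOR_RGB2BGR))
    return f
def ray(f,uv):
    K=np.array([[f['fx'],0,f['cx']],[0,f['fy'],f['cy']],[0,0,1.]])
    p=cv2.undistortPoints(np.array(uv,float).reshape(-1,1,2),K,np.array(f['dist'],float)).reshape(-1,2)
    R=np.array(f['rotation'],float)
    if R.shape!=(3,3):
        from scipy.spatial.transform import Rotation as Ro
        R=Ro.from_euler('xyz',R).as_matrix() if R.size==3 else None
    return np.array(f['xyz']),np.c_[p,np.ones(len(p))]@R.T
def plane(f,uv,z):
    o,d=ray(f,uv); return o+d*((z-o[2])/d[:,2:3])
def tri(f1,u1,f2,u2):
    o1,d1=ray(f1,u1);o2,d2=ray(f2,u2);out=[]
    for a,b in zip(d1,d2):
        s=np.linalg.lstsq(np.c_[a,-b],o2-o1,rcond=None)[0]
        p,q=o1+s[0]*a,o2+s[1]*b; out.append(np.r_[(p+q)/2,np.linalg.norm(p-q)])
    return np.array(out)
def proj(f,P):
    R=np.array(f['rotation'],float)
    if R.shape!=(3,3):
        from scipy.spatial.transform import Rotation as Ro
        R=Ro.from_euler('xyz',R).as_matrix()
    K=np.array([[f['fx'],0,f['cx']],[0,f['fy'],f['cy']],[0,0,1.]])
    X=(np.atleast_2d(P)-np.array(f['xyz']))
    return cv2.projectPoints(X@R,np.zeros(3),np.zeros(3),K,np.array(f['dist'],float))[0].reshape(-1,2)
E
python3 - <<'E'
from h import *
for n in('top','side'):
    f=grab(n,n+'0.png'); print({k:np.round(v,3).tolist() for k,v in f.items() if k!='frame'})
print(robot.sense())
E
```

```text
{'fx': 362.524, 'fy': 362.524, 'cx': 309.194, 'cy': 204.446, 'dist': [-0.044, 0.0, 0.0, 0.0, 0.0], 'xyz': [0.375, -0.022, 1.148], 'rotation': [-2.967, 0.019, -1.6]}
{'fx': 365.185, 'fy': 365.185, 'cx': 321.34, 'cy': 199.787, 'dist': [-0.009, 0.0, 0.0, 0.0, 0.0], 'xyz': [0.158, -0.55, 0.973], 'rotation': [-2.437, -0.013, -0.595]}
{'t': 0.1, 'qpos': array([ 1.16290654,  0.47773547,  0.02235834,  1.55633333, -0.01151727,
        1.10926707, -0.08310448]), 'joint_vel': array([-0.00108594, -0.00309579,  0.00059727, -0.00338267,  0.00060528,
       -0.00138788, -0.00106324]), 'joint_efforts': array([ 4.13118774e-03, -5.84086776e+01,  1.53999399e+00, -2.73310894e+01,
       -5.42183197e-02,  1.31277673e-02,  5.71274450e-05]), 'position': array([ 0.19916991, -0.64439301,  0.22177527]), 'orientation': array([-3.13998138e+00,  1.09225561e-04,  2.99783985e-01]), 'contact_force': array([ 0.55391769,  0.56440407, -0.32104321]), 'moment': array([-0.00531996,  0.02222351, -0.04883428]), 'finger_force': 0.0, 'gripper_width': 0.08777306330787035}
```

```bash
ls pics
```

```text
side0.png
top0.png
```

View pics/top0.png

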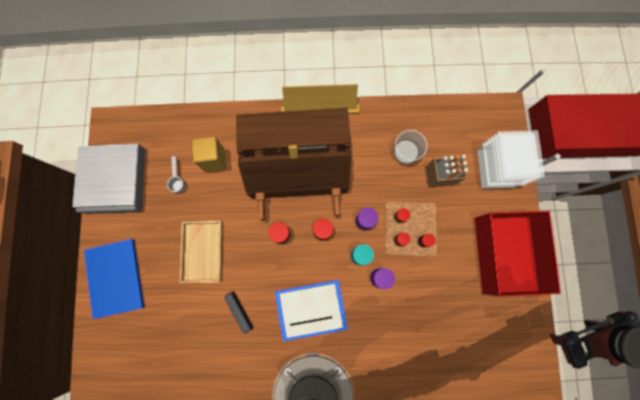

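View pics/side0.png

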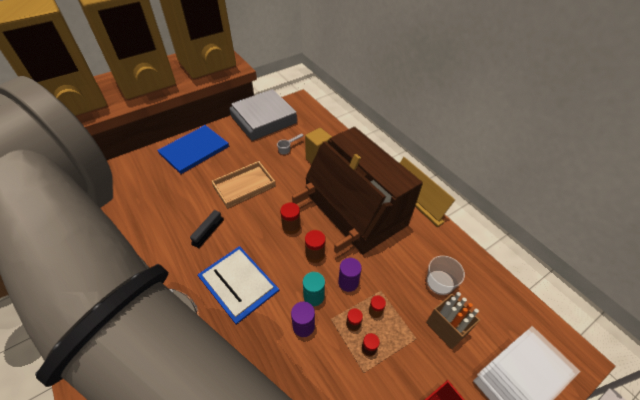

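The top view shows red-lidded stock jars at (279,232) and (323,229), and red sample jars on the mat at (403,215), (403,240) and (428,240). The similar jars at (367,218) and (383,279), purple, and (363,255), turquoise, have the wrong colour and are not meant. The tray is at (202,252), the blades at (262,206) and (337,202), and the tab at (294,152). The side view shows the same things. I'll confirm this in an enlarged crop.

```bash
cat >> h.py <<'E'
def reds(f,amin=40):
    h=cv2.cvtColor(f['frame'],cv2.COLOR_RGB2HSV)
    m=(((h[...,0]<6)|(h[...,0]>174))&(h[...,1]>200)&(h[...,2]>120)).astype(np.uint8)
    n,l,s,c=cv2.connectedComponentsWithStats(m)
    return [(np.round(c[i],1).tolist(),int(s[i,4]),s[i,:4].tolist()) for i in range(1,n) if s[i,4]>=amin]
E
python3 - <<'E'
from h import *
t=grab('top');s=grab('side')
for f in(t,s):
    for r in reds(f):print(r, plane(f,[r[0]],.092)[0].round(4),plane(f,[r[0]],.062)[0].round(4))
    print()
a=cv2.resize(t['frame'][100:300,150:450],None,fx=2.6,fy=2.6,interpolation=cv2.INTER_CUBIC)
cv2.imwrite('pics/c1.png',a[...,::-1])
b=cv2.resize(s['frame'][120:320,200:440],None,fx=3,fy=3,interpolation=cv2.INTER_CUBIC)
cv2.imwrite('pics/c2.png',b[...,::-1])
E
```

```text
([594.9, 121.0], 4624, [547, 95, 93, 54]) [ 0.799  -0.9124  0.092 ] [ 0.811  -0.9377  0.062 ]
([402.9, 214.3], 99, [397, 209, 12, 12]) [ 0.524  -0.2823  0.092 ] [ 0.5283 -0.2897  0.062 ]
([513.5, 253.5], 3107, [490, 211, 58, 85]) [ 0.3984 -0.5965  0.092 ] [ 0.3991 -0.6128  0.062 ]
([403.4, 237.7], 70, [397, 234, 12, 10]) [ 0.4553 -0.2787  0.092 ] [ 0.4576 -0.286   0.062 ]
([427.6, 239.8], 111, [422, 235, 12, 11]) [ 0.4469 -0.3487  0.092 ] [ 0.4489 -0.358   0.062 ]

([289.5, 209.5], 226, [280, 202, 20, 16]) [0.4834 0.0855 0.092 ] [0.4945 0.1071 0.062 ]
([314.6, 238.0], 272, [305, 230, 20, 17]) [ 0.4896 -0.046   0.092 ] [ 0.5009 -0.0289  0.062 ]
([377.7, 302.1], 151, [371, 296, 14, 13]) [ 0.5151 -0.3009  0.092 ] [ 0.5273 -0.2925  0.062 ]
([354.6, 315.5], 162, [348, 309, 14, 14]) [ 0.4442 -0.2962  0.092 ] [ 0.4539 -0.2876  0.062 ]
([371.0, 341.0], 189, [363, 334, 16, 15]) [ 0.4383 -0.3683  0.092 ] [ 0.4478 -0.3621  0.062 ]
([443.5, 390.4], 102, [425, 380, 39, 20]) [ 0.5029 -0.5419  0.092 ] [ 0.5147 -0.5417  0.062 ]
```

View pics/c1.png

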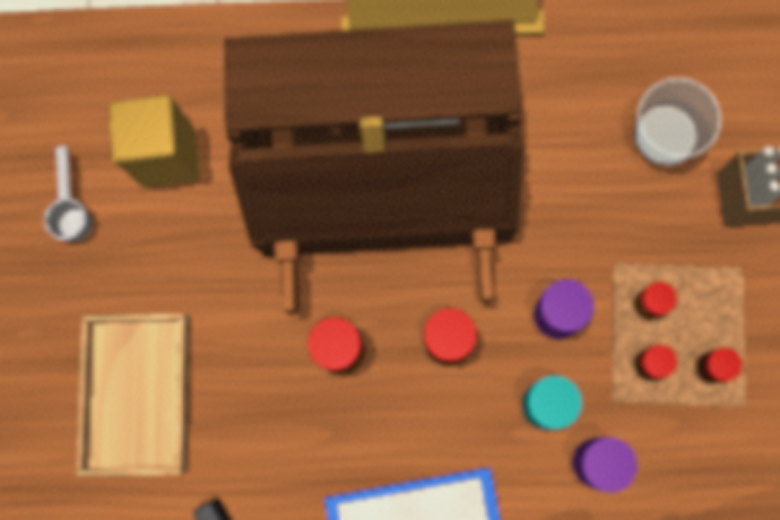

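View pics/c2.png

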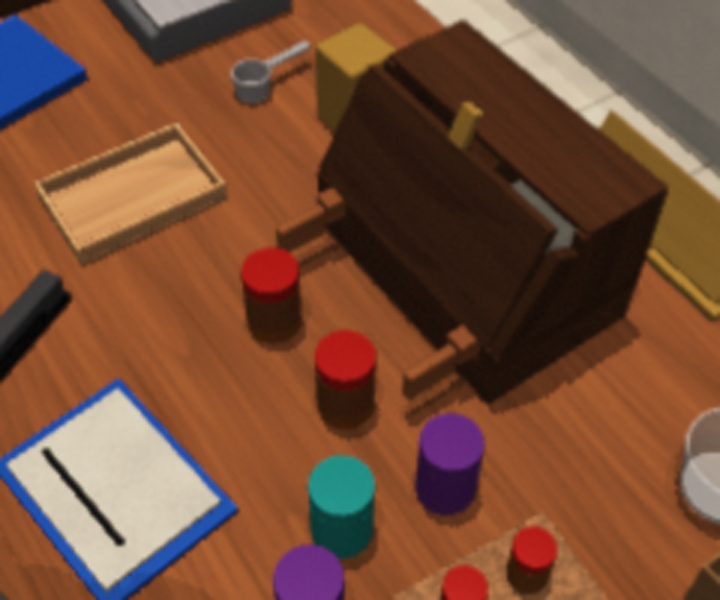

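Run:
```python
from h import *
t=grab('top');s=grab('side')
T=lambda p:(np.array(p)/2.6+[150,100]); S=lambda p:(np.array(p)/3+[200,120])
h=cv2.cvtColor(t['frame'],cv2.COLOR_RGB2HSV); print('hsv',h[232,279],h[229,323],h[227,279])
print('tray top',plane(t,T([(84,318),(188,316),(186,472),(80,473)]),.028).round(4).tolist())
print('tray side',plane(s,S([(178,127),(40,188),(82,248),(224,187)]),.028).round(4).tolist())
print('traytri',tri(t,T([(84,318),(188,316),(186,472),(80,473)]),s,S([(178,127),(224,185),(82,248),(40,186)])).round(4).tolist())
print('desktop back/front edge z.211',plane(t,T([(225,40),(515,22),(231,138),(520,115)]),.211).round(4).tolist())
print('blade ends',plane(t,T([(290,308),(488,299)]),.077).round(4).tolist(), plane(s,S([(281,240),(408,381)]),.077).round(4).tolist())
print('blade tri',tri(t,T([(290,308),(488,299)]),s,S([(281,240),(408,381)])).round(4).tolist())
print('tab tri',tri(t,T([(371,118)]),s,S([(472,105)])).round(4))
m=lambda f,sat:0
def lids(f):
    h=cv2.cvtColor(f['frame'],cv2.COLOR_RGB2HSV)
    mk=(((h[...,0]<5)|(h[...,0]>175))&(h[...,1]>185)&(h[...,2]>100)).astype(np.uint8)
    n,l,st,c=cv2.connectedComponentsWithStats(mk)
    return [(np.round(c[i],1).tolist(),int(st[i,4])) for i in range(1,n) if 40<st[i,4]<700]
for f in (t,s): print(lids(f))
for (u,v) in [(367,218),(363,255),(383,279)]: print(plane(t,[(u,v)],.092).round(3))
```

```text
hsv [  1 187 228] [  1 192 226] [  1 190 226]
tray top [[0.5299, 0.3943, 0.028], [0.5284, 0.267, 0.028], [0.3438, 0.2676, 0.028], [0.3456, 0.3939, 0.028]]
tray side [[0.5293, 0.3863, 0.028], [0.346, 0.3837, 0.028], [0.3482, 0.2722, 0.028], [0.5267, 0.2663, 0.028]]
traytri [[0.5326, 0.398, 0.0166, 0.0025], [0.5276, 0.2664, 0.031, 0.0009], [0.3452, 0.2647, 0.0372, 0.0025], [0.3472, 0.3964, 0.0192, 0.004]]
desktop back/front edge z.211 [[0.7984, 0.1843, 0.211], [0.8068, -0.1246, 0.211], [0.689, 0.1771, 0.211], [0.7031, -0.1246, 0.211]]
blade ends [[0.5273, 0.1362, 0.077], [0.5304, -0.0916, 0.077]] [[0.5203, 0.1226, 0.077], [0.5296, -0.0981, 0.077]]
blade tri [[0.5301, 0.1398, 0.0539, 0.001], [0.5328, -0.0927, 0.067, 0.002]]
tab tri [[0.6866 0.0282 0.2612 0.0023]]
[([402.9, 214.6], 124), ([322.7, 228.5], 322), ([278.5, 231.4], 292), ([402.8, 238.6], 132), ([427.9, 239.8], 130)]
[([289.7, 209.8], 236), ([314.5, 238.4], 280), ([377.7, 302.3], 160), ([354.6, 315.6], 174), ([370.9, 340.9], 196), ([441.8, 391.8], 137)]
[[ 0.517 -0.176  0.092]]
[[ 0.409 -0.159  0.092]]
[[ 0.339 -0.212  0.092]]
```

```bash
cat >> h.py <<'E'
def lids(f):
    h=cv2.cvtColor(f['frame'],cv2.COLOR_RGB2HSV)
    mk=(((h[...,0]<5)|(h[...,0]>175))&(h[...,1]>185)&(h[...,2]>100)).astype(np.uint8)
    n,l,st,c=cv2.connectedComponentsWithStats(mk)
    return np.array([c[i] for i in range(1,n) if 60<st[i,4]<700 and st[i,1]<375])
E
python3 - <<'E'
from h import *
t=grab('top');s=grab('side')
a=lids(t);b=lids(s)
for u in a:
    r=[np.r_[tri(t,[u],s,[v])[0],v] for v in b]; r=min(r,key=lambda q:q[3]+3*max(0,abs(q[2]-.075)-.03))
    z=.09 if r[2]>.075 else .06
    print(u.round(1),r.round(4),plane(t,[u],z)[0].round(4),plane(s,[r[4:]],z)[0].round(4))
print(robot.sense()['orientation'])
E
```

```text
[402.9 214.6] [ 5.286000e-01 -2.912000e-01  5.680000e-02  8.000000e-04  3.776688e+02
  3.022875e+02] [ 0.5277 -0.2902  0.06  ] [ 0.5277 -0.2923  0.06  ]
[322.7 228.6] [ 4.900000e-01 -4.510000e-02  8.850000e-02  1.000000e-04  3.145480e+02
  2.383986e+02] [ 0.4899 -0.0451  0.09  ] [ 0.4894 -0.046   0.09  ]
[278.4 231.3] [4.849000e-01 8.520000e-02 9.000000e-02 1.800000e-03 2.897034e+02
 2.098178e+02] [0.4858 0.0849 0.09  ] [0.4841 0.0855 0.09  ]
[402.8 238.6] [ 4.556000e-01 -2.857000e-01  5.500000e-02  5.000000e-04  3.545698e+02
  3.156453e+02] [ 0.455  -0.2844  0.06  ] [ 0.4543 -0.2873  0.06  ]
[427.9 239.7] [ 4.495000e-01 -3.606000e-01  5.640000e-02  0.000000e+00  3.708776e+02
  3.409388e+02] [ 0.4492 -0.3595  0.06  ] [ 0.4483 -0.3614  0.06  ]
[-3.14136005e+00 -5.76049373e-06  2.99763715e-01]
```

```bash
cat >> h.py <<'E'
from scipy.spatial.transform import Rotation as Ro
def go(*tg):
    "tg: (x,y,z,yaw) world targets, tool down -> [tx,ty,tz cm,turn deg]"
    st=robot.sense(); R=Ro.from_euler('xyz',st['orientation']).as_matrix(); p=st['position']
    print('at',p.round(4),'rpy',st['orientation'].round(4),'w',round(st['gripper_width'],4),'F',st['contact_force'].round(1),'q',st['qpos'].round(2),'t',st['t'])
    for x,y,z,yaw in tg:
        d=R.T@(np.array([x,y,z])-p)*100
        print((x,y,z,yaw),'->',d.round(2),round(-np.degrees(yaw-st['orientation'][2]),2))
E
python3 -c "
from h import *
go((.49,-.0455,.2,0),(.49,-.0455,.047,0))"
```

```text
at [ 0.1993 -0.6448  0.2225] rpy [-3.1414 -0.      0.2998] w 0.0874 F [0.6 0.9 0.7] q [ 1.16  0.48  0.02  1.56 -0.01  1.11 -0.08] t 0.4
(0.49, -0.0455, 0.2, 0) -> [ 45.47 -48.68   2.26] 17.18
(0.49, -0.0455, 0.047, 0) -> [ 45.47 -48.67  17.56] 17.18
```

Request:
jog_arm:
  series:
    - [22,-24,0,8,0]
    - [22,-24,0,8,0]
    - [22,-24,0,8,0]
    - [45.5,-48.7,1,17.2,0]
    - [45.5,-48.7,1,17.2,0]
    - [45.5,-48.7,1,17.2,0]
    - [45.5,-48.7,1,17.2,0]
    - [45.5,-48.7,1,17.2,0]
    - [45.5,-48.7,1,17.2,0]
    - [45.5,-48.7,1,17.2,0]
    - [45.5,-48.7,1,17.2,0]
    - [45.5,-48.7,1,17.2,0]
  grip_force: 25

```text
t: 1.4
position: [0.4175, -0.1937, 0.2162]
orientation: [3.141, -0.001, -0.001]
contact_force: [0.6, -0.3, 0.6]
gripper_width: 0.0879
finger_force: 0.0
```

```bash
python3 -c "
from h import *
go((.49,-.0455,.2,0),(.49,-.0455,.047,0))"
```

```text
at [ 0.4175 -0.1937  0.2162] rpy [ 3.141e+00 -9.000e-04 -7.000e-04] w 0.0879 F [ 0.6 -0.3  0.6] q [ 0.49  0.14 -0.21  2.04  0.04  0.96 -1.31] t 1.4
(0.49, -0.0455, 0.2, 0) -> [  7.24 -14.83   1.61] -0.04
(0.49, -0.0455, 0.047, 0) -> [  7.22 -14.84  16.91] -0.04
```

Request:
jog_arm:
  series:
    - [7.2,-14.8,2,0,0]
    - [7.2,-14.8,2,0,0]
    - [7.2,-14.8,2,0,0]
    - [7.2,-14.8,2,0,0]
    - [7.2,-14.8,2,0,0]
    - [7.2,-14.8,2,0,0]
    - [7.2,-14.8,2,0,0]
    - [7.2,-14.8,2,0,0]

```text
t: 2.07
position: [0.4885, -0.0492, 0.1958]
orientation: [3.141, 0.0, -0.003]
contact_force: [0.0, 0.1, -0.0]
gripper_width: 0.0879
finger_force: 0.0
```

```bash
python3 -c "
from h import *
go((.49,-.0455,.2,0),(.49,-.0455,.047,0))"
```

```text
at [ 0.4885 -0.0492  0.1958] rpy [ 3.1408e+00  3.0000e-04 -2.9000e-03] w 0.0879 F [ 0.   0.1 -0. ] q [ 0.25  0.23 -0.32  2.    0.09  0.93 -1.69] t 2.0667
(0.49, -0.0455, 0.2, 0) -> [ 0.15 -0.37 -0.42] -0.17
(0.49, -0.0455, 0.047, 0) -> [ 0.15 -0.38 14.88] -0.17
```

Request:
jog_arm:
  series:
    - [0.1,-0.3,8,0,0]
    - [0.1,-0.3,8,0,0]
    - [0.1,-0.3,14.8,0,0]
    - [0.1,-0.3,14.8,0,0]
    - [0.1,-0.3,14.8,0,0]
    - [0.1,-0.3,14.8,0,0]
    - [0.1,-0.3,14.8,0,200]
    - [0.1,-0.3,14.8,0,200]
    - [0.1,-0.3,14.8,0,200]
    - [0.1,-0.3,14.8,0,200]
    - [0.1,-0.3,14.8,0,200]
    - [0.1,-0.3,14.8,0,200]
  grip_force: 30

```text
t: 3.07
position: [0.4909, -0.0446, 0.0489]
orientation: [3.141, -0.002, -0.0]
contact_force: [-1.0, 0.5, 8.2]
gripper_width: 0.0594
finger_force: 30.0
```

```bash
python3 -c "
from h import *
go((.49,-.0455,.2,0),(.484,.329,.2,0),(.484,.329,.06,0))"
```

```text
at [ 0.4909 -0.0446  0.0489] rpy [ 3.1413e+00 -2.0000e-03 -4.0000e-04] w 0.0594 F [-1.   0.5  8.2] q [ 0.19  0.45 -0.28  2.11  0.21  0.61 -1.8 ] t 3.0667
(0.49, -0.0455, 0.2, 0) -> [ -0.06   0.1  -15.11] -0.03
(0.484, 0.329, 0.2, 0) -> [ -0.68 -37.35 -15.12] -0.03
(0.484, 0.329, 0.06, 0) -> [ -0.7  -37.36  -1.12] -0.03
```

Request:
jog_arm:
  series:
    - [0,0,-4,0,200]
    - [0,0,-8,0,200]
    - [0,0,-12,0,200]
    - [0,0,-14,0,200]
    - [0,-4,-14,0,200]
    - [-0.1,-8,-14,0,200]
    - [-0.2,-12,-14,0,200]
    - [-0.3,-16,-14,0,200]
    - [-0.4,-20,-14,0,200]
    - [-0.5,-24,-14,0,200]
    - [-0.6,-28,-14,0,200]
    - [-0.6,-32,-14,0,200]

```text
t: 4.07
position: [0.4832, 0.2769, 0.1876]
orientation: [3.141, 0.0, -0.0]
contact_force: [0.7, -0.3, -2.1]
gripper_width: 0.0597
finger_force: 30.0
```

Request:
jog_arm:
  series:
    - [0,-3,0,0,200]
    - [0,-5.3,0,0,200]
    - [0,-5.3,0,0,200]
    - [0,-5.3,0,0,200]
    - [0,-5.3,0,0,200]
    - [0,-5.3,0,0,200]

```text
t: 4.57
position: [0.4845, 0.3265, 0.1874]
orientation: [3.14, 0.0, -0.002]
contact_force: [0.1, 0.3, -2.8]
gripper_width: 0.0595
finger_force: 30.0
```

```bash
python3 -c "
from h import *
go((.484,.329,.08,0),(.484,.329,.0555,0))"
```

```text
at [0.4845 0.3265 0.1874] rpy [ 3.14e+00  3.00e-04 -2.50e-03] w 0.0595 F [ 0.1  0.3 -2.8] q [-0.33  0.41 -0.48  1.79  0.22  1.   -2.46] t 4.5667
(0.484, 0.329, 0.08, 0) -> [-0.05 -0.27 10.74] -0.14
(0.484, 0.329, 0.0555, 0) -> [-0.05 -0.27 13.19] -0.14
```

Request:
jog_arm:
  series:
    - [0,-0.2,4,0,200]
    - [0,-0.2,8,0,200]
    - [0,-0.2,11,0,200]
    - [0,-0.2,12,0,200]
    - [0,-0.2,12.6,0,200]
    - [0,-0.2,13.0,0,200]
    - [0,-0.2,13.2,0,200]
    - [0,-0.2,13.2,0,200]

```text
t: 5.23
position: [0.4852, 0.331, 0.0571]
orientation: [-3.14, -0.002, -0.001]
contact_force: [0.6, 0.3, -2.6]
gripper_width: 0.0596
finger_force: 30.0
```

```bash
python3 -c "
from h import *
go((.484,.329,.0555,0),(.484,.329,.19,0),(.486,.085,.2,0))"
```

```text
at [0.4852 0.331  0.0571] rpy [-3.1403e+00 -2.0000e-03 -8.0000e-04] w 0.0596 F [ 0.6  0.3 -2.6] q [-0.39  0.57 -0.42  1.88  0.33  0.76 -2.56] t 5.2333
(0.484, 0.329, 0.0555, 0) -> [-0.12  0.2   0.16] -0.05
(0.484, 0.329, 0.19, 0) -> [ -0.09   0.18 -13.29] -0.05
(0.486, 0.085, 0.2, 0) -> [  0.13  24.58 -14.32] -0.05
```

Floor of the tray is still about 2 mm below the jar, so I'll go down gently and release.

Request:
jog_arm:
  series:
    - [0,0.1,0.2,0,200]
    - [0,0.1,0.3,0,200]
    - [0,0.1,0.3,0,200]
    - [0,0.1,0.3,0,0]
    - [0,0.1,0.3,0,0]
    - [0,0.1,0.3,0,0]
    - [0,0.1,0.3,0,0]
    - [0,0.1,0.3,0,0]
    - [0,0.1,-4,0,0]
    - [0,0.1,-8,0,0]
    - [0,0.1,-12,0,0]
    - [0,0.1,-13.5,0,0]

```text
t: 6.23
position: [0.486, 0.3315, 0.1964]
orientation: [-3.137, -0.006, -0.0]
contact_force: [0.8, 1.9, -0.0]
gripper_width: 0.0879
finger_force: 0.0
```

```bash
python3 -c "
from h import *
t=grab('top')
for u in lids(t):print(u.round(1),plane(t,[u],.09)[0].round(4),plane(t,[u],.098)[0].round(4))
go((.486,.085,.2,0),(.486,.085,.047,0))"
```

```text
[402.9 214.6] [ 0.5235 -0.2828  0.09  ] [ 0.5224 -0.2809  0.098 ]
[278.4 230.3] [0.4889 0.0847 0.09  ] [0.488  0.0839 0.098 ]
[402.8 238.6] [ 0.4528 -0.2772  0.09  ] [ 0.4522 -0.2752  0.098 ]
[427.9 239.8] [ 0.447  -0.3501  0.09  ] [ 0.4465 -0.3476  0.098 ]
at [0.4866 0.3319 0.1975] rpy [-3.1359e+00 -7.9000e-03 -5.0000e-04] w 0.0878 F [0.5 0.3 0.9] q [-0.33  0.4  -0.48  1.77  0.22  1.01 -2.46] t 6.2833
(0.486, 0.085, 0.2, 0) -> [-0.05 24.69 -0.39] -0.03
(0.486, 0.085, 0.047, 0) -> [-0.17 24.78 14.91] -0.03
```

Request:
jog_arm:
  series:
    - [0,4,0,0,0]
    - [0,8,0,0,0]
    - [0,12,0,0,0]
    - [0,16,0,0,0]
    - [0,20,0,0,0]
    - [0,24.6,0,0,0]
    - [0,24.6,0,0,0]
    - [0,24.6,0,0,0]
    - [0,24.6,0,0,0]
    - [0,24.6,0,0,0]

```text
t: 7.12
position: [0.484, 0.0853, 0.1907]
orientation: [-3.141, -0.0, 0.002]
contact_force: [-0.1, 0.9, 1.2]
gripper_width: 0.0881
finger_force: 0.0
```

```bash
python3 -c "
from h import *
s=grab('side')
for u in lids(s):print(u.round(1),plane(s,[u],.09)[0].round(4),plane(s,[u],.098)[0].round(4))
go((.486,.085,.2,0),(.486,.085,.047,0))"
```

```text
[253.2 163. ] [0.4855 0.3335 0.09  ] [0.4825 0.3255 0.098 ]
[377.7 302.5] [ 0.5153 -0.3011  0.09  ] [ 0.5121 -0.3034  0.098 ]
[354.6 315.9] [ 0.4441 -0.2963  0.09  ] [ 0.4415 -0.2986  0.098 ]
[370.8 341.2] [ 0.4384 -0.3679  0.09  ] [ 0.4358 -0.3696  0.098 ]
at [0.484  0.0855 0.1907] rpy [-3.1408e+00  0.0000e+00  2.6000e-03] w 0.0876 F [ 0.1 -0.5  0.1] q [ 0.07  0.24 -0.42  2.    0.12  0.93 -1.99] t 7.1667
(0.486, 0.085, 0.2, 0) -> [ 0.2   0.05 -0.93] 0.15
(0.486, 0.085, 0.047, 0) -> [ 0.2   0.06 14.37] 0.15
```

Stock1 is in the tray at about (0.484, 0.329). Now the second jar.

Request:
jog_arm:
  series:
    - [0.1,0,4,0,0]
    - [0.1,0,8,0,0]
    - [0.1,0,12,0,0]
    - [0.1,0,14.3,0,0]
    - [0.1,0,14.3,0,0]
    - [0.1,0,14.3,0,0]
    - [0.1,0,14.3,0,200]
    - [0.1,0,14.3,0,200]
    - [0.1,0,14.3,0,200]
    - [0.1,0,14.3,0,200]
    - [0.1,0,14.3,0,200]
    - [0.1,0,14.3,0,200]

```text
t: 8.17
position: [0.4862, 0.0842, 0.049]
orientation: [-3.141, -0.003, -0.0]
contact_force: [-1.2, 2.2, 7.6]
gripper_width: 0.0595
finger_force: 30.0
```

```bash
python3 -c "
from h import *
go((.393,.329,.19,0),(.393,.329,.06,0))"
```

```text
at [0.4862 0.0842 0.049 ] rpy [-3.1407e+00 -2.6000e-03 -2.0000e-04] w 0.0595 F [-1.2  2.2  7.6] q [-0.    0.46 -0.36  2.1   0.27  0.62 -2.12] t 8.1667
(0.393, 0.329, 0.19, 0) -> [ -9.29 -24.49 -14.1 ] -0.01
(0.393, 0.329, 0.06, 0) -> [ -9.32 -24.48  -1.1 ] -0.01
```

Request:
jog_arm:
  series:
    - [0,0,-4,0,200]
    - [0,0,-8,0,200]
    - [0,0,-12,0,200]
    - [0,0,-14,0,200]
    - [-1.5,-4,-14,0,200]
    - [-3,-8,-14,0,200]
    - [-4.5,-12,-14,0,200]
    - [-6,-15.5,-14,0,200]
    - [-7.5,-19,-14,0,200]
    - [-9,-22.5,-14,0,200]
    - [-9.2,-24.4,-14,0,200]
    - [-9.2,-24.4,-14,0,200]

```text
t: 9.17
position: [0.3907, 0.3324, 0.1881]
orientation: [-3.139, 0.0, 0.007]
contact_force: [0.7, 0.2, -2.6]
gripper_width: 0.0596
finger_force: 30.0
```

Request:
jog_arm:
  series:
    - [0,0,0,0,200]
    - [0,0,0,0,200]
    - [0,0,0,0,200]

```text
t: 9.42
position: [0.3938, 0.3255, 0.1874]
orientation: [3.14, 0.0, -0.003]
contact_force: [0.5, 0.2, -3.1]
gripper_width: 0.0601
finger_force: 30.0
```

```bash
python3 -c "
from h import *
go((.393,.329,.19,0),(.393,.329,.0555,0))"
```

```text
at [0.3938 0.3255 0.1874] rpy [ 3.14e+00  2.00e-04 -2.90e-03] w 0.0601 F [ 0.5  0.2 -3.1] q [-0.34  0.3  -0.56  1.95  0.2   0.95 -2.57] t 9.4167
(0.393, 0.329, 0.19, 0) -> [-0.08 -0.35 -0.26] -0.17
(0.393, 0.329, 0.0555, 0) -> [-0.07 -0.37 13.19] -0.17
```

Request:
jog_arm:
  series:
    - [0,-0.2,4,0,200]
    - [0,-0.2,8,0,200]
    - [0,-0.2,11,0,200]
    - [0,-0.2,12,0,200]
    - [0,-0.2,12.6,0,200]
    - [0,-0.2,13.1,0,200]
    - [0,-0.2,13.3,0,200]
    - [0,-0.2,13.3,0,200]
    - [0,-0.2,13.3,0,200]

```text
t: 10.17
position: [0.394, 0.3302, 0.056]
orientation: [-3.14, -0.002, -0.001]
contact_force: [0.4, -0.3, -3.1]
gripper_width: 0.0599
finger_force: 30.0
```

```bash
python3 -c "
from h import *
go((.393,.329,.055,0))"
```

```text
at [0.394  0.3302 0.056 ] rpy [-3.1402e+00 -1.9000e-03 -7.0000e-04] w 0.0599 F [ 0.4 -0.3 -3.1] q [-0.43  0.49 -0.49  2.05  0.36  0.68 -2.72] t 10.1667
(0.393, 0.329, 0.055, 0) -> [-0.1   0.12  0.1 ] -0.04
```

Request:
jog_arm:
  series:
    - [0,0,0.2,0,200]
    - [0,0,0.2,0,200]
    - [0,0,0.2,0,0]
    - [0,0,0.2,0,0]
    - [0,0,0.2,0,0]
    - [0,0,0.2,0,0]
    - [0,0,0.2,0,0]
    - [0,0,-4,0,0]
    - [0,0,-8,0,0]
    - [0,0,-12,0,0]
    - [0,6,-13,0,0]
    - [0,12,-13,0,0]

```text
t: 11.17
position: [0.3944, 0.2495, 0.1864]
orientation: [-3.137, -0.005, 0.004]
contact_force: [1.2, -0.8, -0.4]
gripper_width: 0.0879
finger_force: 0.0
```

Request:
jog_arm:
  series:
    - [0,4,0,0,0]
    - [0,8,0,0,0]
    - [0,12,0,0,0]
    - [0,12,0,0,0]
    - [0,12,0,0,0]
    - [0,12,0,0,0]

```text
t: 11.67
position: [0.3933, 0.1273, 0.1835]
orientation: [-3.141, -0.001, -0.001]
contact_force: [-0.2, 0.1, -0.5]
gripper_width: 0.0878
finger_force: 0.0
```

```bash
python3 -c "
from h import *
t=grab('top');s=grab('side')
for f in(t,s):
  for u in lids(f):print(u.round(1),plane(f,[u],.096)[0].round(4),plane(f,[u],.06)[0].round(4))
a=cv2.resize(t['frame'][140:290,170:390],None,fx=3.5,fy=3.5,interpolation=cv2.INTER_CUBIC)
cv2.imwrite('pics/c3.png',a[...,::-1])
b=cv2.resize(s['frame'][130:270,200:390],None,fx=4,fy=4,interpolation=cv2.INTER_CUBIC)
cv2.imwrite('pics/c4.png',b[...,::-1])
go()"
```

```text
[402.9 214.6] [ 0.5227 -0.2814  0.096 ] [ 0.5277 -0.2902  0.06  ]
[196.6 233.8] [0.4853 0.3253 0.096 ] [0.489  0.3372 0.06  ]
[402.7 238.7] [ 0.4523 -0.2756  0.096 ] [ 0.4549 -0.2842  0.06  ]
[427.8 239.8] [ 0.4467 -0.3481  0.096 ] [ 0.4491 -0.3593  0.06  ]
[190.6 266.7] [0.39   0.3408 0.096 ] [0.3905 0.3532 0.06  ]
[228.3 173.6] [0.3905 0.3276 0.096 ] [0.4001 0.3636 0.06  ]
[377.6 302.5] [ 0.5128 -0.3027  0.096 ] [ 0.5273 -0.2926  0.06  ]
[354.6 315.8] [ 0.4423 -0.298   0.096 ] [ 0.4539 -0.2876  0.06  ]
[370.9 341.1] [ 0.4366 -0.3691  0.096 ] [ 0.448  -0.3617  0.06  ]
at [0.3932 0.1284 0.1834] rpy [-3.1408e+00 -4.0000e-04  2.0000e-03] w 0.0875 F [ 0.8 -0.3 -0.4] q [ 0.01  0.13 -0.5   2.16  0.08  0.87 -2.11] t 11.7667
```

View pics/c3.png

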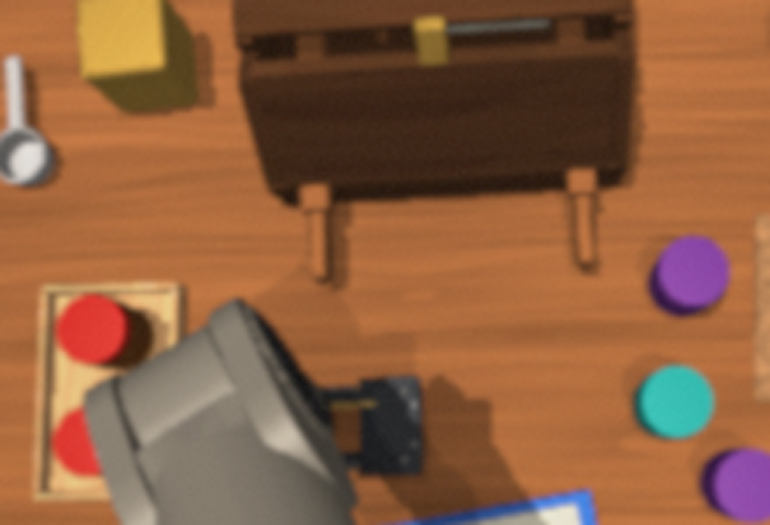

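View pics/c4.png

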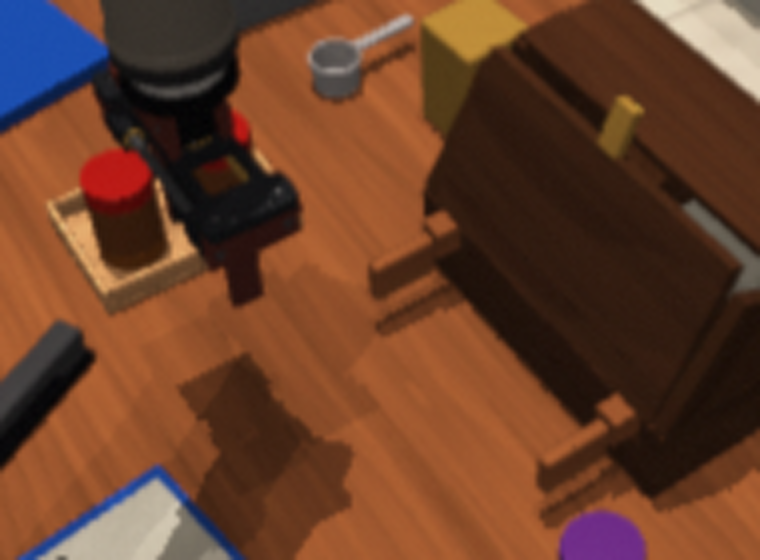

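The top view shows both stock jars standing in the tray (196,234 and 191,267 px). The blades are clear, with their ends near (261,219) and (338,215). I'll take one close-up of the blade ends in both views.

```bash
python3 -c "
from h import *
t=grab('top');s=grab('side')
P=[t['frame'][180:225,240:285],t['frame'][180:225,320:365],s['frame'][170:215,280:325],s['frame'][215:260,325:370]]
P=[cv2.resize(cv2.convertScaleAbs(p,alpha=1.5),(300,300),interpolation=cv2.INTER_CUBIC) for p in P]
cv2.imwrite('pics/c5.png',np.vstack([np.hstack(P[:2]),np.hstack(P[2:])])[...,::-1])
"
```

```text
(no output)
```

View pics/c5.png

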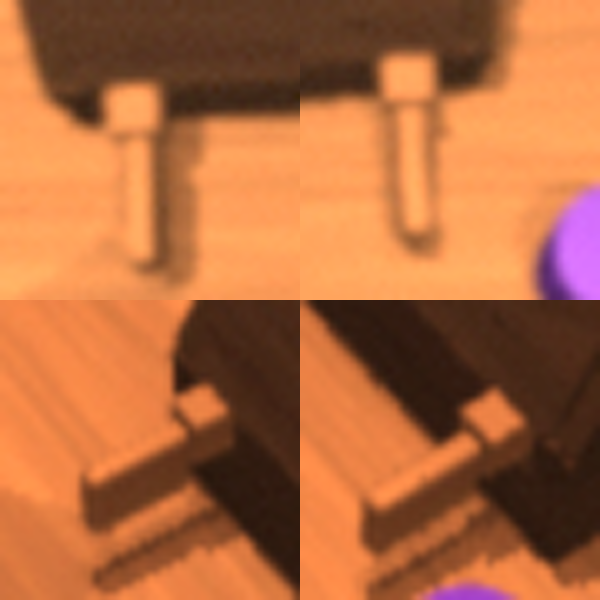

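```bash
python3 -c "
from h import *
t=grab('top');s=grab('side')
L=[(261.6,218.7),(261,199.8)];R=[(337.4,215),(336.95,195)]
print(plane(t,L+R,.077).round(4).tolist())
print(plane(s,[(293.5,197.45),(335.5,245.75)],.077).round(4).tolist())
print(tri(t,[L[0],R[0]],s,[(293.5,197.45),(335.5,245.75)]).round(4).tolist())
"
```

```text
[[0.5266, 0.136, 0.077], [0.5842, 0.1374, 0.077], [0.5304, -0.0908, 0.077], [0.5913, -0.092, 0.077]]
[[0.5255, 0.1322, 0.077], [0.5309, -0.0938, 0.077]]
[[0.5276, 0.1368, 0.0711, 0.0005], [0.5318, -0.0914, 0.0728, 0.0017]]
```

```bash
python3 -c "
from h import *
go((.546,.1345,.18,.02),(.546,.1345,.042,.02))"
```

```text
at [0.393  0.1278 0.1832] rpy [-3.1413e+00  3.0000e-04  1.6000e-03] w 0.0878 F [-0.7 -0.7  0. ] q [ 0.01  0.13 -0.5   2.16  0.08  0.87 -2.11] t 11.9667
(0.546, 0.1345, 0.18, 0.02) -> [15.3  -0.65  0.31] -1.06
(0.546, 0.1345, 0.042, 0.02) -> [15.3  -0.64 14.11] -1.06
```

Request:
jog_arm:
  series:
    - [4,-0.6,0,-1,130]
    - [8,-0.6,0,-1,130]
    - [12,-0.6,0,-1,130]
    - [15.3,-0.6,0,-1,130]
    - [15.3,-0.6,0,-1,130]
    - [15.3,-0.6,0,-1,130]
    - [15.3,-0.6,0,-1,130]
    - [15.3,-0.6,0,-1,130]
    - [15.3,-0.6,4,-1,130]

```text
t: 12.72
position: [0.55, 0.1349, 0.1496]
orientation: [-3.139, -0.013, 0.018]
contact_force: [1.1, 0.8, 0.0]
gripper_width: 0.0431
finger_force: 0.0
```

```bash
python3 -c "
from h import *
go((.546,.1345,.18,.02),(.546,.1345,.042,.02))"
```

```text
at [0.55   0.1349 0.1496] rpy [-3.1386 -0.0125  0.0178] w 0.0431 F [1.1 0.8 0. ] q [-0.01  0.41 -0.43  1.88  0.22  0.89 -2.1 ] t 12.7167
(0.546, 0.1345, 0.18, 0.02) -> [-0.37  0.03 -3.05] -0.13
(0.546, 0.1345, 0.042, 0.02) -> [-0.54  0.07 10.75] -0.13
```

Request:
jog_arm:
  series:
    - [0,0,4,0,130]
    - [0,0,8,0,130]
    - [0,0,10.1,0,130]
    - [0,0,10.1,0,130]
    - [0,0,10.1,0,130]
    - [0,0,10.1,0,130]

```text
t: 13.22
position: [0.5468, 0.1334, 0.0441]
orientation: [-3.141, -0.002, 0.018]
contact_force: [-0.9, 0.6, 0.5]
gripper_width: 0.0432
finger_force: 0.0
```

Request:
jog_arm:
  series:
    - [0,0,0,0,230]
    - [0,0,0,0,230]
    - [0,0,0,0,230]
    - [0,0,0,0,230]
    - [0,0,0,0,230]
  grip_force: 20

```text
t: 13.63
position: [0.5473, 0.1417, 0.0442]
orientation: [-3.13, -0.006, 0.022]
contact_force: [0.7, 12.9, -6.3]
gripper_width: 0.014
finger_force: 20.0
```

```bash
python3 -c "
from h import *
go((.456,.1325,.042,.02))"
```

```text
at [0.5473 0.1417 0.0442] rpy [-3.1303 -0.0058  0.0225] w 0.014 F [ 0.7 12.9 -6.3] q [-0.06  0.56 -0.38  1.94  0.3   0.69 -2.17] t 13.6333
(0.456, 0.1325, 0.042, 0.02) -> [-9.14  0.71  0.15] 0.14
```

Request:
jog_arm:
  series:
    - [0,-0.4,0,0,230]
    - [0,-0.8,0,0,230]
    - [0,-0.8,0,0,230]
    - [0,-0.8,0,0,230]

```text
t: 13.97
position: [0.5472, 0.1416, 0.044]
orientation: [-3.141, -0.003, 0.018]
contact_force: [-0.1, 1.3, 6.4]
gripper_width: 0.0137
finger_force: 20.0
```

```bash
python3 -c "
from h import *
go((.456,.1395,.042,.02))"
```

```text
at [0.5472 0.1416 0.044 ] rpy [-3.1408e+00 -3.1000e-03  1.8200e-02] w 0.0137 F [-0.1  1.3  6.4] q [-0.07  0.56 -0.37  1.94  0.31  0.7  -2.18] t 13.9667
(0.456, 0.1395, 0.042, 0.02) -> [-9.12  0.04  0.17] -0.11
```

Request:
jog_arm:
  series:
    - [-1,0,0,0,230]
    - [-2,0,0,0,230]
    - [-3,0,0,0,230]
    - [-4,0,0,0,230]
    - [-5,0,0,0,230]
    - [-6,0,0,0,230]
    - [-7,0,0,0,230]
    - [-8,0,0,0,230]
    - [-8.8,0,0,0,230]
    - [-9.3,0,0,0,230]
    - [-9.4,0,0,0,230]
    - [-9.4,0,0,0,230]

```text
t: 14.97
position: [0.4578, 0.1392, 0.0439]
orientation: [-3.139, -0.011, 0.016]
contact_force: [17.0, -0.9, -4.9]
gripper_width: 0.0139
finger_force: 19.9
```

```bash
python3 -c "
from h import *
go()"
```

```text
at [0.4578 0.1392 0.0439] rpy [-3.1389 -0.0114  0.0157] w 0.0139 F [17.  -0.9 -4.9] q [-0.1   0.45 -0.39  2.14  0.31  0.59 -2.27] t 14.9667
```

Request:
jog_arm:
  series:
    - [0.3,0,0,0,130]
    - [0.3,0,0,0,130]
    - [0.3,0,0,0,130]
    - [0.3,0,0,0,130]
    - [0.3,0,-4,0,130]
    - [0.3,0,-8,0,130]
    - [0.3,0,-12,0,130]
    - [0.3,0,-12,0,130]
    - [0.3,0,-12,0,130]

```text
t: 15.72
position: [0.4555, 0.1394, 0.164]
orientation: [-3.141, -0.003, 0.017]
contact_force: [0.4, -0.0, -0.9]
gripper_width: 0.0432
finger_force: 0.0
```

```bash
python3 -c "
from h import *
go((.551,-.0885,.165,.026),(.551,-.0885,.043,.026))"
```

```text
at [0.4555 0.1394 0.164 ] rpy [-3.1413 -0.0035  0.0168] w 0.0432 F [ 0.4 -0.  -0.9] q [-0.01  0.26 -0.47  2.05  0.16  0.86 -2.13] t 15.7167
(0.551, -0.0885, 0.165, 0.026) -> [ 9.16 22.94 -0.07] -0.53
(0.551, -0.0885, 0.043, 0.026) -> [ 9.12 22.95 12.13] -0.53
```

Request:
jog_arm:
  series:
    - [1.5,4,0,0,130]
    - [3,8,0,0,130]
    - [4.5,12,0,0,130]
    - [6,15.5,0,-0.5,130]
    - [7.5,19,0,-0.5,130]
    - [9.1,22.9,0,-0.5,130]
    - [9.1,22.9,0,-0.5,130]
    - [9.1,22.9,0,-0.5,130]
    - [9.1,22.9,0,-0.5,130]
    - [9.1,22.9,0,-0.5,130]
    - [9.1,22.9,0,-0.5,130]

```text
t: 16.63
position: [0.5491, -0.0864, 0.1618]
orientation: [-3.141, 0.001, 0.029]
contact_force: [0.1, 0.6, -0.7]
gripper_width: 0.0427
finger_force: 0.0
```

```bash
python3 -c "
from h import *
go((.551,-.0885,.165,.026),(.551,-.0885,.043,.026))"
```

```text
at [ 0.5491 -0.0864  0.1618] rpy [-3.141e+00  1.200e-03  2.860e-02] w 0.0427 F [ 0.1  0.6 -0.7] q [ 0.32  0.37 -0.34  1.88  0.16  0.91 -1.64] t 16.6333
(0.551, -0.0885, 0.165, 0.026) -> [ 0.19  0.22 -0.32] 0.15
(0.551, -0.0885, 0.043, 0.026) -> [ 0.2   0.22 11.88] 0.15
```

Request:
jog_arm:
  series:
    - [0.1,0.1,4,0,130]
    - [0.1,0.1,8,0,130]
    - [0.1,0.1,11.8,0,130]
    - [0.1,0.1,11.8,0,130]
    - [0.1,0.1,11.8,0,130]
    - [0.1,0.1,11.8,0,130]
    - [0.1,0.1,11.8,0,230]
    - [0.1,0.1,11.8,0,230]
    - [0.1,0.1,11.8,0,230]
    - [0.1,0.1,11.8,0,230]

```text
t: 17.47
position: [0.5517, -0.0894, 0.0456]
orientation: [3.141, -0.002, 0.026]
contact_force: [-0.4, -0.9, -0.5]
gripper_width: 0.0201
finger_force: 0.0
```

```bash
python3 -c "
from h import *
go()"
```

```text
at [ 0.5517 -0.0894  0.0456] rpy [ 3.1411e+00 -2.2000e-03  2.5500e-02] w 0.0201 F [-0.4 -0.9 -0.5] q [ 0.28  0.54 -0.3   1.96  0.24  0.68 -1.71] t 17.4667
```

Request:
jog_arm:
  series:
    - [0,0,0,0,230]
    - [0,0,0,0,230]
    - [0,0,0,0,230]

```text
t: 17.72
position: [0.5514, -0.0884, 0.0452]
orientation: [-3.141, -0.001, 0.027]
contact_force: [-1.5, 2.6, 6.4]
gripper_width: 0.0139
finger_force: 20.0
```

Request:
jog_arm:
  series:
    - [-1,0,0,0,230]
    - [-2,0,0,0,230]
    - [-3,0,0,0,230]
    - [-4,0,0,0,230]
    - [-5,0,0,0,230]
    - [-6,0,0,0,230]
    - [-7,0,0,0,230]
    - [-8,0,0,0,230]
    - [-8.8,0,0,0,230]
    - [-9.3,0,0,0,230]
    - [-9.4,0,0,0,230]
    - [-9.4,0,0,0,230]

```text
t: 18.72
position: [0.4652, -0.0908, 0.0466]
orientation: [-3.141, -0.017, 0.027]
contact_force: [17.8, 1.7, -5.6]
gripper_width: 0.0137
finger_force: 20.0
```

```bash
python3 -c "
from h import *
go()"
```

```text
at [ 0.4652 -0.0908  0.0466] rpy [-3.1409 -0.0175  0.027 ] w 0.0137 F [17.8  1.7 -5.6] q [ 0.33  0.43 -0.31  2.16  0.24  0.57 -1.7 ] t 18.7167
```

Request:
jog_arm:
  series:
    - [0,0,0,0,230]
    - [0,0,0,0,230]
    - [0.2,0,0,0,130]
    - [0.2,0,0,0,130]
    - [0.2,0,0,0,130]
    - [0.2,0,0,0,130]
    - [0.2,0,-4,0,130]
    - [0.2,0,-8,0,130]
    - [0.2,0,-12,0,130]
    - [0.2,0,-16,0,130]
    - [0.2,0,-20,0,130]
    - [0.2,0,-24,0,130]

```text
t: 19.72
position: [0.4574, -0.0917, 0.2858]
orientation: [3.142, 0.001, 0.025]
contact_force: [0.5, -0.3, -0.7]
gripper_width: 0.0432
finger_force: 0.0
```

```bash
python3 -c "
from h import *
t=grab('top');s=grab('side')
P=[t['frame'][135:210,240:352],s['frame'][140:215,310:422],t['frame'][180:255,240:352],s['frame'][190:265,270:382]]
P=[cv2.resize(cv2.convertScaleAbs(p,alpha=1.5),(400,268),interpolation=cv2.INTER_CUBIC) for p in P]
cv2.imwrite('pics/c6.png',np.vstack([np.hstack(P[:2]),np.hstack(P[2:])])[...,::-1])
go()
"
```

```text
at [ 0.4617 -0.092   0.2902] rpy [ 3.139  -0.0101  0.025 ] w 0.0429 F [-0.6  0.4 -0.4] q [ 0.43  0.09 -0.38  1.92  0.04  1.12 -1.52] t 19.8167
```

View pics/c6.png

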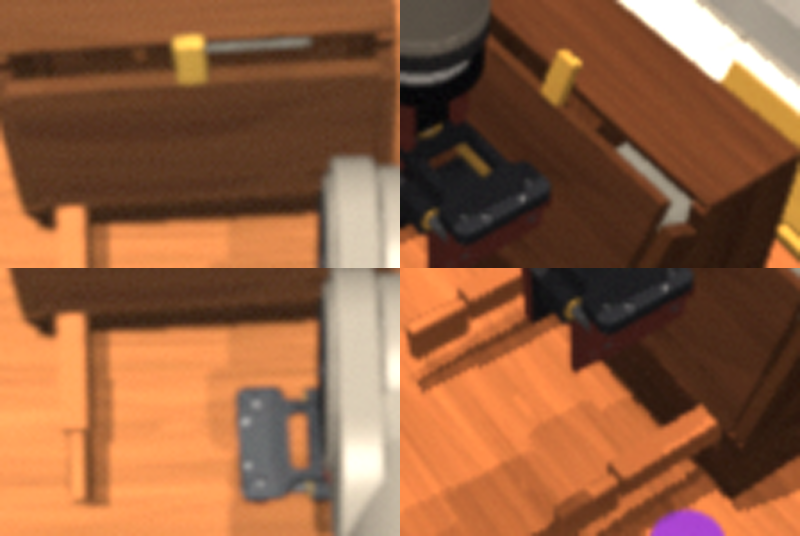

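```bash
python3 -c "
from h import *
t=grab('top');s=grab('side')
print(tri(t,[(292.9,147.6)],s,[(357,155.7)]),plane(t,[(292.9,147.6)],.2502),plane(s,[(357,155.7)],.2502),plane(t,[(293.5,158.5)],.217))
O=np.array([.594,.0278]);
for th in [0,.3,.6,.9,1.2,1.5,1.7,1.9]:
  a=.49-th; x=.183*np.sin(a)+.007*np.cos(a); z=.085+.183*np.cos(a)-.007*np.sin(a)
  print(th,(O+x*np.array([np.cos(.026),np.sin(.026)])).round(4),round(z-.019,4))
"
```

```text
[[0.68240674 0.02706127 0.26085745 0.00123854]] [[0.68550175 0.02791719 0.2502    ]] [[0.69091695 0.03555177 0.2502    ]] [[0.66641735 0.02879825 0.217     ]]
0 [0.6863 0.0302] 0.2242
0.3 [0.6354 0.0289] 0.2444
0.6 [0.5809 0.0275] 0.2487
0.9 [0.5275 0.0261] 0.2366
1.2 [0.4801 0.0248] 0.2093
1.5 [0.4428 0.0239] 0.1693
1.7 [0.4253 0.0234] 0.1372
1.9 [0.4145 0.0231] 0.1022
```

```bash
python3 -c "
from h import *
go((.686,.0302,.30,.026))"
```

```text
at [ 0.4586 -0.0919  0.2846] rpy [ 3.1407e+00 -1.1000e-03  2.5100e-02] w 0.0431 F [-0.3  0.3 -0.6] q [ 0.43  0.09 -0.38  1.93  0.04  1.12 -1.52] t 19.9167
(0.686, 0.0302, 0.3, 0.026) -> [ 23.04 -11.64  -1.52] -0.05
```

Request:
jog_arm:
  series:
    - [0,0,-1.5,0,110]
    - [3.5,-1.8,-1.5,0,110]
    - [7,-3.6,-1.5,0,110]
    - [10.5,-5.4,-1.5,0,110]
    - [14,-7.2,-1.5,0,110]
    - [17.5,-9,-1.5,0,110]
    - [21,-10.8,-1.5,0,110]
    - [23,-11.6,-1.5,0,110]
    - [23,-11.6,-1.5,0,110]
    - [23,-11.6,-1.5,0,110]
    - [23,-11.6,-1.5,0,110]
    - [23,-11.6,-1.5,0,110]

```text
t: 20.92
position: [0.6846, 0.0291, 0.2984]
orientation: [3.141, 0.002, 0.025]
contact_force: [0.2, -0.2, 1.0]
gripper_width: 0.0501
finger_force: 0.0
```

```bash
python3 -c "
from h import *
go((.686,.0302,.225,.026))"
```

```text
at [0.6846 0.0291 0.2984] rpy [3.1406e+00 2.0000e-03 2.4700e-02] w 0.0501 F [ 0.2 -0.2  1. ] q [ 0.15  0.48 -0.42  1.41  0.2   1.3  -1.83] t 20.9167
(0.686, 0.0302, 0.225, 0.026) -> [ 0.15 -0.12  7.34] -0.07
```

Request:
jog_arm:
  series:
    - [0.1,-0.1,2.5,0,110]
    - [0.1,-0.1,5,0,110]
    - [0.1,-0.1,7.2,0,110]
    - [0.1,-0.1,7.2,0,110]
    - [0.1,-0.1,7.2,0,110]
    - [0.1,-0.1,7.2,0,230]
    - [0.1,-0.1,7.2,0,230]
    - [0.1,-0.1,7.2,0,230]
    - [0.1,-0.1,7.2,0,230]
    - [0.1,-0.1,7.2,0,230]
  grip_force: 12

```text
t: 21.75
position: [0.6874, 0.0305, 0.2283]
orientation: [3.14, -0.002, 0.025]
contact_force: [0.3, 3.8, 1.3]
gripper_width: 0.0218
finger_force: 12.0
```

```bash
python3 -c "
from h import *
go()"
```

```text
at [0.6874 0.0305 0.2283] rpy [ 3.1404e+00 -1.7000e-03  2.5300e-02] w 0.0218 F [0.3 3.8 1.3] q [ 0.14  0.53 -0.41  1.49  0.22  1.17 -1.85] t 21.75
```

```bash
python3 -c "
import numpy as np
f=lambda th:np.array([18.7*np.sin(.49-th)+.7*np.cos(.49-th),-(18.7*np.cos(.49-th)-.7*np.sin(.49-th))])
for a in (0,.6,1.2):
  print([[*(f(a+.05*k)-f(a)).round(1).tolist()] for k in range(1,13)])
"
```

```text
[[-0.8, -0.5], [-1.7, -0.9], [-2.5, -1.2], [-3.4, -1.5], [-4.3, -1.8], [-5.2, -2.1], [-6.1, -2.2], [-7.0, -2.4], [-8.0, -2.5], [-8.9, -2.5], [-9.8, -2.5], [-10.8, -2.5]]
[[-0.9, 0.1], [-1.9, 0.2], [-2.8, 0.4], [-3.7, 0.6], [-4.6, 0.9], [-5.5, 1.2], [-6.3, 1.6], [-7.2, 2.0], [-8.0, 2.4], [-8.8, 2.9], [-9.6, 3.5], [-10.3, 4.0]]
[[-0.7, 0.6], [-1.4, 1.2], [-2.1, 1.9], [-2.7, 2.6], [-3.3, 3.3], [-3.8, 4.1], [-4.3, 4.9], [-4.8, 5.7], [-5.2, 6.5], [-5.6, 7.4], [-5.9, 8.3], [-6.2, 9.1]]
```

Request:
jog_arm:
  series:
    - [-0.8,0,-0.5,0,230]
    - [-1.7,0,-0.9,0,230]
    - [-2.5,0,-1.2,0,230]
    - [-3.4,0,-1.5,0,230]
    - [-4.3,0,-1.8,0,230]
    - [-5.2,0,-2.1,0,230]
    - [-6.1,0,-2.2,0,230]
    - [-7.0,0,-2.4,0,230]
    - [-8.0,0,-2.5,0,230]
    - [-8.9,0,-2.5,0,230]
    - [-9.8,0,-2.5,0,230]
    - [-10.8,0,-2.5,0,230]
  grip_force: 15

```text
t: 22.75
position: [0.5783, 0.0275, 0.2518]
orientation: [3.141, -0.001, 0.025]
contact_force: [5.5, -4.5, -18.1]
gripper_width: 0.022
finger_force: 15.0
```

```bash
python3 -c "
from h import *
go()"
```

```text
at [0.5783 0.0275 0.2518] rpy [ 3.1406e+00 -6.0000e-04  2.5100e-02] w 0.022 F [  5.5  -4.5 -18.1] q [ 0.2   0.33 -0.45  1.73  0.16  1.11 -1.84] t 22.75
```

Request:
jog_arm:
  series:
    - [-0.9,0,0.3,0,230]
    - [-1.9,0,0.5,0,230]
    - [-2.8,0,0.7,0,230]
    - [-3.7,0,0.9,0,230]
    - [-4.6,0,1.2,0,230]
    - [-5.5,0,1.5,0,230]
    - [-6.3,0,1.9,0,230]
    - [-7.2,0,2.3,0,230]
    - [-8.0,0,2.7,0,230]
    - [-8.8,0,3.2,0,230]
    - [-9.5,0,3.8,0,230]
    - [-10.2,0,4.3,0,230]

```text
t: 23.75
position: [0.4792, 0.0247, 0.2118]
orientation: [3.14, -0.008, 0.025]
contact_force: [7.2, -7.8, -5.8]
gripper_width: 0.0221
finger_force: 15.0
```

```bash
python3 -c "
from h import *
go()"
```

```text
at [0.4792 0.0247 0.2118] rpy [ 3.1397 -0.0078  0.0246] w 0.0221 F [ 7.2 -7.8 -5.8] q [ 0.24  0.2  -0.48  2.    0.11  0.96 -1.84] t 23.75
```

Request:
jog_arm:
  series:
    - [-0.7,0.2,0.6,0,230]
    - [-1.4,0.3,1.2,0,230]
    - [-2.0,0.3,1.9,0,230]
    - [-2.6,0.3,2.6,0,230]
    - [-3.2,0.3,3.3,0,230]
    - [-3.7,0.3,4.1,0,230]
    - [-4.2,0.3,4.9,0,230]
    - [-4.7,0.3,5.7,0,230]
    - [-5.1,0.3,6.5,0,230]
    - [-5.5,0.3,7.4,0,230]

```text
t: 24.58
position: [0.4232, 0.023, 0.1354]
orientation: [-3.14, -0.004, 0.027]
contact_force: [6.0, 4.0, 0.1]
gripper_width: 0.0215
finger_force: 15.0
```

```bash
python3 -c "
from h import *
go()"
```

```text
at [0.4232 0.023  0.1354] rpy [-3.1399 -0.0036  0.0269] w 0.0215 F [6.  4.  0.1] q [ 0.23  0.22 -0.48  2.19  0.14  0.76 -1.89] t 24.5833
```

Request:
jog_arm:
  series:
    - [-0.4,0,0.9,0,230]
    - [-0.7,0,1.8,0,230]
    - [-0.9,0,2.7,0,230]
    - [-1.1,0,3.6,0,230]
    - [-1.2,0,4.6,0,230]
    - [-1.2,0,5.5,0,230]
    - [-1.2,0,6.3,0,230]
    - [-1.2,0,6.3,0,230]
    - [-1.2,0,6.3,0,230]

```text
t: 25.33
position: [0.4097, 0.0226, 0.0717]
orientation: [-3.14, 0.0, 0.027]
contact_force: [1.8, 5.6, -3.5]
gripper_width: 0.0213
finger_force: 15.0
```

```bash
python3 -c "
from h import *
go()"
```

```text
at [0.4097 0.0226 0.0717] rpy [-3.1402e+00  5.0000e-04  2.7400e-02] w 0.0213 F [ 1.8  5.6 -3.5] q [ 0.18  0.32 -0.45  2.27  0.24  0.6  -1.98] t 25.3333
```

Request:
jog_arm:
  series:
    - [0,0,0,0,100]
    - [0,0,0,0,100]
    - [0,0,0,0,100]
    - [0,0,0,0,100]
    - [0,0,-4,0,100]
    - [0,0,-8,0,100]
    - [0.5,2,-12,0,0]
    - [1,6,-13,0,0]
    - [2,10,-13,0,0]
    - [3,14,-13,0,0]
    - [4,18,-13,0,0]
    - [5,22,-13,0,0]

```text
t: 26.33
position: [0.4652, -0.1996, 0.2025]
orientation: [3.141, 0.0, 0.025]
contact_force: [0.6, 0.1, 0.6]
gripper_width: 0.0873
finger_force: 0.0
```

Request:
jog_arm:
  series:
    - [0,3,0,0,0]
    - [0,6,0,0,0]
    - [0,9,0,0,0]
    - [0,9,0,0,0]
    - [0,9,0,0,0]
    - [0,9,0,0,0]

```text
t: 26.83
position: [0.4675, -0.2864, 0.2019]
orientation: [-3.141, 0.001, 0.026]
contact_force: [-0.4, 1.1, -1.0]
gripper_width: 0.0877
finger_force: 0.0
```

```bash
python3 -c "
from h import *
t=grab('top');s=grab('side')
for f in(t,s):
  for u in lids(f):print(u.round(1),plane(f,[u],.096)[0].round(4),plane(f,[u],.06)[0].round(4))
P=[t['frame'][140:290,170:390],s['frame'][140:290,200:420]]
P=[cv2.resize(cv2.convertScaleAbs(p,alpha=1.3),(400*11//10,300),interpolation=cv2.INTER_CUBIC) for p in P]
a=cv2.resize(t['frame'][165:255,230:380],(790,474),interpolation=cv2.INTER_CUBIC)
cv2.imwrite('pics/c7.png',a[...,::-1])
go()"
```

```text
[200.4 230.2] [0.4956 0.3144 0.096 ] [0.4997 0.3259 0.06  ]
[428.3 241.1] [ 0.4427 -0.3492  0.096 ] [ 0.445  -0.3604  0.06  ]
[195.8 265.5] [0.393  0.3256 0.096 ] [0.3936 0.3375 0.06  ]
[375.5 304.3] [ 0.5049 -0.3035  0.096 ] [ 0.5192 -0.2934  0.06  ]
[373.4 343.7] [ 0.4377 -0.3773  0.096 ] [ 0.4492 -0.3702  0.06  ]
at [ 0.468  -0.2856  0.2022] rpy [-3.141e+00  3.000e-04  2.780e-02] w 0.0878 F [ 0.8  0.6 -0.7] q [ 0.65  0.31 -0.26  1.87  0.09  0.98 -1.2 ] t 26.9333
```

View pics/c7.png

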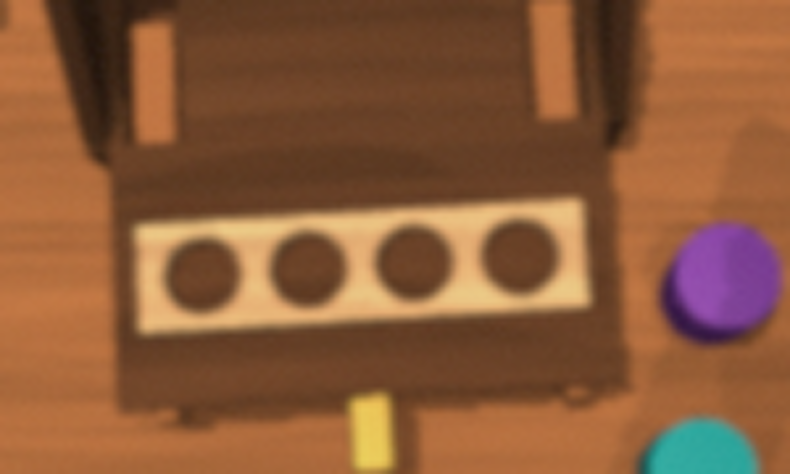

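The flap lies level with the rack bores at top-view px (268,217), (288,216), (309,215) and (329,214). Next I'll rotate the tool by −90° while moving off the mat for a clear look.

Request:
jog_arm:
  series:
    - [0,-3,-2,-7,0]
    - [0,-6,-3,-14,0]
    - [0,-9,-3,-21,0]
    - [0,-12,-3,-28,0]
    - [0,-15,-3,-35,0]
    - [0,-18,-3,-42,0]
    - [0,-20,-3,-49,0]
    - [0,-20,-3,-56,0]
    - [0,-20,-3,-63,0]
    - [0,-20,-3,-70,0]
    - [0,-20,-3,-77,0]
    - [0,-20,-3,-84,0]

```text
t: 27.93
position: [0.4624, -0.0859, 0.2324]
orientation: [3.142, 0.0, 1.5]
contact_force: [0.9, 0.6, 0.3]
gripper_width: 0.0879
finger_force: 0.0
```

Request:
jog_arm:
  series:
    - [0,0,0,-6,0]
    - [0,0,0,-6,0]
    - [0,0,0,-6,0]
    - [0,0,0,-6,0]

```text
t: 28.27
position: [0.4626, -0.0867, 0.2323]
orientation: [3.141, 0.0, 1.595]
contact_force: [0.2, 0.6, 0.1]
gripper_width: 0.0877
finger_force: 0.0
```

```bash
python3 -c "
from h import *
t=grab('top');s=grab('side')
a=lids(t);b=lids(s)
for u in a:
  for v in b:
    r=tri(t,[u],s,[v])[0]
    if r[3]<.008 and .03<r[2]<.12: print(u.round(1),v.round(1),r.round(4))
    
for u in a: print(u.round(1),plane(t,[u],.058)[0].round(4))
for u in b: print(u.round(1),plane(s,[u],.058)[0].round(4))
print(plane(t,[(268.35,217),(288.5,215.9),(308.6,214.7),(328.7,213.8)],.119).round(4))
R=np.array([[np.cos(.026),-np.sin(.026)],[np.sin(.026),np.cos(.026)]])
for y in(.087,.029,-.029,-.087): print((np.array([.594,.0278])+R@[-.08,y]).round(4))
go((.4555,-.2855,.15,1.597))"
```

```text
[403.  214.6] [377.6 302.5] [ 0.5285 -0.2914  0.0563  0.0007]
[200.2 230.2] [257.3 163.6] [0.494  0.3145 0.0981 0.0023]
[402.8 238.7] [354.6 315.8] [ 0.4556 -0.2859  0.0543  0.0005]
[427.9 239.8] [370.8 341.2] [ 4.493e-01 -3.609e-01  5.570e-02  1.000e-04]
[195.8 265.5] [228.3 173.7] [0.3917 0.326  0.0967 0.0028]
[403.  214.6] [ 0.5279 -0.2908  0.058 ]
[200.2 230.2] [0.4997 0.3268 0.058 ]
[402.8 238.7] [ 0.455  -0.2849  0.058 ]
[427.9 239.8] [ 0.4492 -0.3602  0.058 ]
[195.8 265.5] [0.3937 0.3383 0.058 ]
[257.3 163.6] [0.5083 0.3545 0.058 ]
[228.3 173.7] [0.4007 0.3654 0.058 ]
[377.6 302.5] [ 0.5281 -0.292   0.058 ]
[354.6 315.8] [ 0.4546 -0.2871  0.058 ]
[370.8 341.2] [ 0.4485 -0.3613  0.058 ]
[[ 0.525   0.1103  0.119 ]
 [ 0.5263  0.0522  0.119 ]
 [ 0.5279 -0.0056  0.119 ]
 [ 0.5286 -0.0633  0.119 ]]
[0.5118 0.1127]
[0.5133 0.0547]
[ 0.5148 -0.0033]
[ 0.5163 -0.0613]
at [ 0.4627 -0.0869  0.2323] rpy [3.1415e+00 2.0000e-04 1.5951e+00] w 0.0878 F [-0.1  0.5 -0.4] q [ 0.6   0.18 -0.6   1.98  0.12  1.02 -0.03] t 28.3667
(0.4555, -0.2855, 0.15, 1.597) -> [-19.83  -1.2    8.23] -0.11
```

```bash
python3 -c "
from h import *
s=grab('side');t=grab('top')
def holes(f,lo):
  h=cv2.cvtColor(f['frame'],cv2.COLOR_RGB2HSV); print(f['frame'][215,288] , f['frame'][215,298])
  return h
a=cv2.resize(s['frame'][165:265,275:425],(790,527),interpolation=cv2.INTER_CUBIC)
cv2.imwrite('pics/c8.png',a[...,::-1])
O=np.array([.594,.0278]);R=np.array([[np.cos(.026),-np.sin(.026)],[np.sin(.026),np.cos(.026)]])
w=lambda x,y,z:np.r_[O+R@[x,y],z]
Q=[w(-.08,y,.119) for y in(.087,.029,-.029,-.087)]+[w(-.15,.14,.099),w(-.15,-.14,.099),w(-.191,0,.098),w(0.,.14,.099)]
print('top crop',((proj(t,Q)-[230,165])*5.267).round(0).tolist()); print('side crop',((proj(s,Q)-[275,165])*5.267).round(0).tolist())
"
```

```text
top crop [[198.0, 298.0], [304.0, 292.0], [410.0, 286.0], [517.0, 280.0], [111.0, 434.0], [621.0, 405.0], [369.0, 496.0], [104.0, 167.0]]
side crop [[92.0, 155.0], [146.0, 217.0], [204.0, 283.0], [265.0, 353.0], [-54.0, 173.0], [216.0, 506.0], [9.0, 364.0], [155.0, 69.0]]
```

View pics/c8.png

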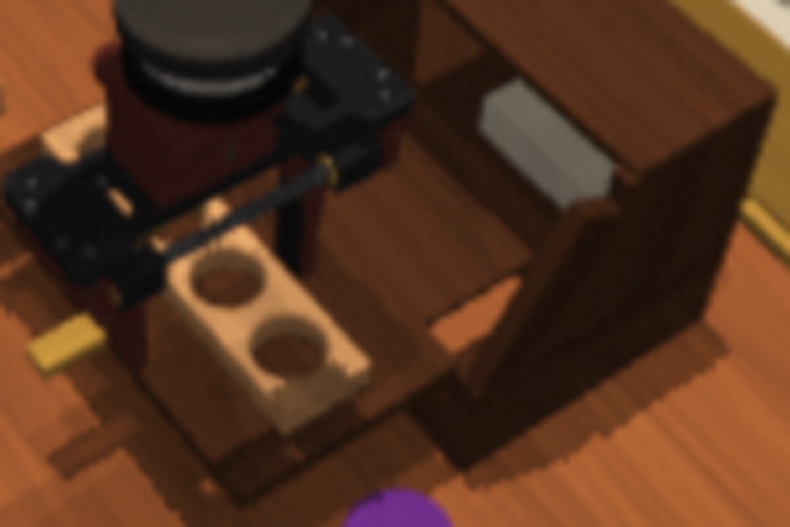

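```bash
python3 -c "
from h import *
s=grab('side');t=grab('top')
S=np.array([(227,277),(289,347)])/5.267+[275,165]
print(plane(s,S,.119).round(4)); print(tri(t,[(308.6,214.7),(328.7,213.8)],s,S).round(4))
print(plane(s,np.array([(35,362)])/5.267+[275,165],.092),plane(t,[(300.6,254.2)],.092))
go((.4555,-.2855,.15,1.597))"
```

```text
[[ 0.5279 -0.0067  0.119 ]
 [ 0.5293 -0.0652  0.119 ]]
[[ 5.284e-01 -5.600e-03  1.175e-01  5.000e-04]
 [ 5.296e-01 -6.370e-02  1.168e-01  1.400e-03]]
[[0.41747421 0.01994959 0.092     ]] [[0.41720461 0.02138667 0.092     ]]
at [ 0.4627 -0.0872  0.2323] rpy [3.1416e+00 1.0000e-04 1.5960e+00] w 0.0879 F [ 0.2 -0.2  0.1] q [ 0.6   0.18 -0.6   1.98  0.12  1.02 -0.03] t 28.5667
(0.4555, -0.2855, 0.15, 1.597) -> [-19.81  -1.22   8.23] -0.06
```

```bash
python3 -c "
from h import *
s=grab('side');t=grab('top')
print(plane(t,[(262.1,245)],.077))
go((.456,-.285,.15,.026),(.456,-.285,.033,.026))"
```

```text
[[0.44812445 0.13508591 0.077     ]]
at [ 0.4627 -0.0872  0.2323] rpy [3.1416 0.     1.5962] w 0.0876 F [ 0.   0.1 -0.1] q [ 0.6   0.18 -0.6   1.98  0.12  1.02 -0.03] t 28.6667
(0.456, -0.285, 0.15, 0.026) -> [-19.75  -1.18   8.23] 89.96
(0.456, -0.285, 0.033, 0.026) -> [-19.75  -1.18  19.93] 89.96
```

Request:
jog_arm:
  series:
    - [-3,-0.1,0,7,80]
    - [-6,-0.3,0,14,80]
    - [-9,-0.5,0,21,80]
    - [-12,-0.7,0,28,80]
    - [-15,-0.9,0,35,80]
    - [-18,-1.1,0,42,80]
    - [-19.8,-1.2,0,49,80]
    - [-19.8,-1.2,0,56,80]
    - [-19.8,-1.2,2,63,80]
    - [-19.8,-1.2,4,70,80]
    - [-19.8,-1.2,6,77,80]
    - [-19.8,-1.2,8,84,80]
  grip_force: 10

```text
t: 29.67
position: [0.4559, -0.2856, 0.1515]
orientation: [3.141, -0.0, 0.124]
contact_force: [-0.4, 1.0, -0.5]
gripper_width: 0.0603
finger_force: 0.0
```

Request:
jog_arm:
  series:
    - [0,0,0,6,80]
    - [0,0,0,6,80]
    - [0,0,0,6,80]
    - [0,0,0,6,80]
    - [0,0,0,6,80]

```text
t: 30.08
position: [0.4564, -0.2857, 0.153]
orientation: [3.141, -0.001, 0.028]
contact_force: [0.1, -0.2, 0.1]
gripper_width: 0.0601
finger_force: 0.0
```

```bash
python3 -c "
from h import *
go((.456,-.2855,.15,.026),(.456,-.2855,.033,.026))"
```

```text
at [ 0.4564 -0.2857  0.153 ] rpy [ 3.1409e+00 -1.3000e-03  2.7800e-02] w 0.0601 F [ 0.1 -0.2  0.1] q [ 0.62  0.34 -0.22  1.94  0.1   0.86 -1.19] t 30.0833
(0.456, -0.2855, 0.15, 0.026) -> [-0.04 -0.02  0.3 ] 0.11
(0.456, -0.2855, 0.033, 0.026) -> [-0.05 -0.03 12.  ] 0.11
```

Request:
jog_arm:
  series:
    - [0,0,4,0,80]
    - [0,0,8,0,80]
    - [0,0,11,0,80]
    - [0,0,11.9,0,80]
    - [0,0,11.9,0,80]
    - [0,0,11.9,0,180]
    - [0,0,11.9,0,180]
    - [0,0,11.9,0,180]
    - [0,0,11.9,0,180]
    - [0,0,11.9,0,180]
  grip_force: 5

```text
t: 30.92
position: [0.4571, -0.2862, 0.035]
orientation: [3.14, -0.003, 0.026]
contact_force: [-0.3, -0.3, 7.8]
gripper_width: 0.04
finger_force: 5.0
```

Request:
jog_arm:
  series:
    - [0,0,0,0,60]
    - [0,0,0,0,60]
    - [0,0,0,0,60]
    - [0,0,0,-7,60]
    - [0,0,0,-14,60]
    - [0,0,0,-21,60]
    - [0,0,0,-28,60]
    - [0,0,0,-35,60]
    - [0,0,0,-42,60]
    - [0,0,0,-49,60]
    - [0,0,0,-56,60]
    - [0,0,0,-63,60]

```text
t: 31.92
position: [0.4557, -0.2855, 0.0332]
orientation: [-3.141, 0.0, 1.131]
contact_force: [0.6, 0.3, 0.9]
gripper_width: 0.0672
finger_force: 0.0
```

Request:
jog_arm:
  series:
    - [0,0,0,-7,60]
    - [0,0,0,-14,60]
    - [0,0,0,-21,60]
    - [0,0,0,-27,60]
    - [0,0,0,-27,60]
    - [0,0,0,-27,60]
    - [0,0,0,-27,180]
    - [0,0,0,-27,180]
    - [0,0,0,-27,180]
    - [0,0,0,-27,180]
    - [0,0,0,-27,180]
    - [0,0,0,-27,180]
  grip_force: 15

```text
t: 32.92
position: [0.4559, -0.2855, 0.0333]
orientation: [-3.142, 0.0, 1.596]
contact_force: [-0.1, -1.1, 0.9]
gripper_width: 0.0393
finger_force: 15.0
```

```bash
python3 -c "
from h import *
go((.5325,-.0609,.25,1.597))"
```

```text
at [ 0.4559 -0.2855  0.0333] rpy [-3.1416e+00  1.0000e-04  1.5964e+00] w 0.0393 F [-0.1 -1.1  0.9] q [ 0.9   0.58 -0.58  1.99  0.49  0.7   0.04] t 32.9167
(0.5325, -0.0609, 0.25, 1.597) -> [ 22.25   8.23 -21.67] -0.04
```

Request:
jog_arm:
  series:
    - [0,0,-4,0,180]
    - [0,0,-8,0,180]
    - [0,0,-12,0,180]
    - [0,0,-16,0,180]
    - [3,1.1,-18,0,180]
    - [6.5,2.4,-18,0,180]
    - [10,3.7,-18,0,180]
    - [13.5,5,-18,0,180]
    - [17,6.3,-18,0,180]
    - [20,7.4,-18,0,180]
    - [22.2,8.2,-18,0,180]
    - [22.2,8.2,-18,0,180]

```text
t: 33.92
position: [0.5332, -0.0549, 0.2138]
orientation: [3.14, -0.003, 1.604]
contact_force: [0.1, 1.6, -1.3]
gripper_width: 0.0398
finger_force: 15.0
```

Request:
jog_arm:
  series:
    - [0,0,0,0,180]
    - [0,0,0,0,180]
    - [0,0,0,0,180]
    - [0,0,0,0,180]

```text
t: 34.25
position: [0.5317, -0.0631, 0.2131]
orientation: [-3.141, 0.001, 1.594]
contact_force: [-0.5, -0.4, -0.9]
gripper_width: 0.0401
finger_force: 15.0
```

```bash
python3 -c "
from h import *
go((.532,-.0609,.155,1.597))"
```

```text
at [ 0.5317 -0.0631  0.2131] rpy [-3.141e+00  6.000e-04  1.594e+00] w 0.0401 F [-0.5 -0.4 -0.9] q [ 0.65  0.36 -0.79  1.86  0.3   1.05 -0.24] t 34.25
(0.532, -0.0609, 0.155, 1.597) -> [0.22 0.04 5.81] -0.17
```

Request:
jog_arm:
  series:
    - [0.1,0,3,0,180]
    - [0.1,0,5,0,180]
    - [0.1,0,5,0,180]
    - [0.1,0,5,0,180]
    - [0.1,0,5,0,180]

```text
t: 34.67
position: [0.5327, -0.0608, 0.1643]
orientation: [3.14, 0.0, 1.596]
contact_force: [-0.0, -0.8, -1.0]
gripper_width: 0.0396
finger_force: 15.0
```

```bash
python3 -c "
from h import *
go((.532,-.0609,.145,1.597))"
```

```text
at [ 0.5327 -0.0608  0.1643] rpy [3.1404 0.     1.5958] w 0.0396 F [-0.  -0.8 -1. ] q [ 0.61  0.42 -0.77  1.91  0.35  0.95 -0.3 ] t 34.6667
(0.532, -0.0609, 0.145, 1.597) -> [-0.01 -0.07  1.93] -0.07
```

Request:
jog_arm:
  series:
    - [0,0,0.8,0,180]
    - [0,0,1.2,0,180]
    - [0,0,1.5,0,180]
    - [0,0,1.8,0,180]
    - [0,0,2.0,0,180]
    - [0,0,2.0,0,180]

```text
t: 35.17
position: [0.5316, -0.0605, 0.1427]
orientation: [-3.141, -0.0, 1.597]
contact_force: [-1.1, -0.5, -2.1]
gripper_width: 0.0396
finger_force: 15.0
```

```bash
python3 -c "
from h import *
go((.532,-.0609,.1303,1.597))"
```

```text
at [ 0.5316 -0.0605  0.1427] rpy [-3.1406 -0.      1.5966] w 0.0396 F [-1.1 -0.5 -2.1] q [ 0.6   0.45 -0.75  1.93  0.38  0.92 -0.32] t 35.1667
(0.532, -0.0609, 0.1303, 1.597) -> [-0.04  0.04  1.24] -0.02
```

Request:
jog_arm:
  series:
    - [0,0,0.4,0,180]
    - [0,0,0.8,0,180]
    - [0,0,1.1,0,180]
    - [0,0,1.3,0,180]
    - [0,0,1.4,0,180]
    - [0,0,1.4,0,180]

```text
t: 35.67
position: [0.5316, -0.0605, 0.13]
orientation: [-3.14, 0.001, 1.596]
contact_force: [-7.9, -1.2, 12.3]
gripper_width: 0.0396
finger_force: 15.0
```

```bash
python3 -c "
from h import *
go((.532,-.0609,.1303,1.597))"
```

```text
at [ 0.5316 -0.0605  0.13  ] rpy [-3.1403e+00  1.1000e-03  1.5965e+00] w 0.0396 F [-7.9 -1.2 12.3] q [ 0.59  0.46 -0.74  1.94  0.4   0.89 -0.33] t 35.6667
(0.532, -0.0609, 0.1303, 1.597) -> [-0.04  0.04 -0.03] -0.03
```

Request:
jog_arm:
  series:
    - [0,0,1.2,0,60]
    - [0,0,1.2,0,60]
    - [0,0,1.2,0,60]
    - [0,0,1.2,0,60]
    - [0,0,-3,0,60]
    - [0,0,-6,0,60]
    - [0,0,-9,0,60]
    - [-3,0,-9,7,60]
    - [-6,0,-9,14,60]
    - [-9,0,-9,21,60]
    - [-12,0,-9,28,60]
    - [-15,0,-9,35,60]

```text
t: 36.67
position: [0.5368, -0.2121, 0.2198]
orientation: [3.139, -0.001, 0.98]
contact_force: [0.4, -0.4, 0.2]
gripper_width: 0.067
finger_force: 0.0
```

```bash
python3 -c "
from h import *
go((.5285,-.2914,.15,.026))"
```

```text
at [ 0.5368 -0.2121  0.2198] rpy [ 3.1389e+00 -7.0000e-04  9.7980e-01] w 0.067 F [ 0.4 -0.4  0.2] q [ 0.75  0.38 -0.61  1.77  0.25  1.07 -0.54] t 36.6667
(0.5285, -0.2914, 0.15, 0.026) -> [-7.05  3.71  6.98] 54.65
```

Request:
jog_arm:
  series:
    - [-3,1.6,0,7,80]
    - [-6,3.2,0,14,80]
    - [-7,3.7,1,21,80]
    - [-7,3.7,2,28,80]
    - [-7,3.7,4,35,80]
    - [-7,3.7,6,42,80]
    - [-7,3.7,7,49,80]
    - [-7,3.7,7,54.5,80]
    - [-7,3.7,7,54.5,80]
    - [-7,3.7,7,54.5,80]
    - [-7,3.7,7,54.5,80]
  grip_force: 5

```text
t: 37.58
position: [0.529, -0.2893, 0.1498]
orientation: [3.141, -0.002, 0.038]
contact_force: [-0.2, -0.8, -0.1]
gripper_width: 0.0605
finger_force: 0.0
```

```bash
python3 -c "
from h import *
go((.5285,-.2914,.033,.026))"
```

```text
at [ 0.529  -0.2893  0.1498] rpy [ 3.1409e+00 -1.6000e-03  3.7700e-02] w 0.0605 F [-0.2 -0.8 -0.1] q [ 0.68  0.46 -0.37  1.78  0.2   0.93 -1.31] t 37.5833
(0.5285, -0.2914, 0.033, 0.026) -> [-0.07  0.2  11.68] 0.67
```

Request:
jog_arm:
  series:
    - [0,0.2,4,0.7,80]
    - [0,0.2,8,0.7,80]
    - [0,0.2,11,0.7,80]
    - [0,0.2,11.7,0.7,80]
    - [0,0.2,11.7,0.7,80]
    - [0,0.2,11.7,0.7,180]
    - [0,0.2,11.7,0.7,180]
    - [0,0.2,11.7,0.7,180]
    - [0,0.2,11.7,0.7,180]
    - [0,0.2,11.7,0.7,180]

```text
t: 38.42
position: [0.5296, -0.2918, 0.0343]
orientation: [3.14, -0.003, 0.022]
contact_force: [-0.5, 0.1, 7.3]
gripper_width: 0.0397
finger_force: 5.0
```

Request:
jog_arm:
  series:
    - [0,0,0,0,60]
    - [0,0,0,0,60]
    - [0,0,0,0,60]
    - [0,0,0,-7,60]
    - [0,0,0,-14,60]
    - [0,0,0,-21,60]
    - [0,0,0,-28,60]
    - [0,0,0,-35,60]
    - [0,0,0,-42,60]
    - [0,0,0,-49,60]
    - [0,0,0,-56,60]
    - [0,0,0,-63,60]

```text
t: 39.42
position: [0.528, -0.2913, 0.0321]
orientation: [-3.141, 0.0, 1.128]
contact_force: [-0.5, 0.8, -0.6]
gripper_width: 0.0671
finger_force: 0.0
```

Request:
jog_arm:
  series:
    - [0,0,0,-7,60]
    - [0,0,0,-14,60]
    - [0,0,0,-21,60]
    - [0,0,0,-27,60]
    - [0,0,0,-27,60]
    - [0,0,0,-27,60]
    - [0,0,0,-27,180]
    - [0,0,0,-27,180]
    - [0,0,0,-27,180]
    - [0,0,0,-27,180]
    - [0,0,0,-27,180]
    - [0,0,0,-27,180]
  grip_force: 15

```text
t: 40.42
position: [0.5283, -0.2911, 0.0323]
orientation: [3.141, 0.0, 1.593]
contact_force: [-0.0, -0.2, -0.3]
gripper_width: 0.0395
finger_force: 15.0
```

```bash
python3 -c "
from h import *
go((.530,-.0027,.22,1.597))"
```

```text
at [ 0.5283 -0.2911  0.0323] rpy [3.1415e+00 1.0000e-04 1.5929e+00] w 0.0395 F [-0.  -0.2 -0.3] q [ 0.91  0.7  -0.69  1.83  0.59  0.83 -0.07] t 40.4167
(0.53, -0.0027, 0.22, 1.597) -> [ 28.83   0.81 -18.77] -0.24
```

Request:
jog_arm:
  series:
    - [0,0,-4,0,180]
    - [0,0,-8,0,180]
    - [0,0,-12,0,180]
    - [0,0,-16,0,180]
    - [3,0.1,-18.8,0,180]
    - [7,0.2,-18.8,0,180]
    - [11,0.3,-18.8,0,180]
    - [15,0.4,-18.8,0,180]
    - [19,0.5,-18.8,0,180]
    - [23,0.6,-18.8,0,180]
    - [26.5,0.7,-18.8,0,180]
    - [28.8,0.8,-18.8,0,180]

```text
t: 41.42
position: [0.529, 0.0012, 0.2207]
orientation: [3.141, -0.001, 1.597]
contact_force: [0.8, -0.3, -0.6]
gripper_width: 0.0396
finger_force: 15.0
```

Request:
jog_arm:
  series:
    - [0,0,0,0,180]
    - [0,0,0,0,180]
    - [0,0,0,0,180]
    - [0,0,0,0,180]

```text
t: 41.75
position: [0.5297, -0.0048, 0.2199]
orientation: [-3.141, 0.001, 1.591]
contact_force: [-0.6, -0.0, -0.5]
gripper_width: 0.04
finger_force: 15.0
```

```bash
python3 -c "
from h import *
go((.530,-.0027,.165,1.597))"
```

```text
at [ 0.5297 -0.0048  0.2199] rpy [-3.1410e+00  7.0000e-04  1.5906e+00] w 0.04 F [-0.6 -0.  -0.5] q [ 0.64  0.38 -0.93  1.86  0.35  1.08 -0.4 ] t 41.75
(0.53, -0.0027, 0.165, 1.597) -> [0.22 0.03 5.49] -0.37
```

Request:
jog_arm:
  series:
    - [0.1,0,3,-0.3,180]
    - [0.1,0,5.5,-0.3,180]
    - [0.1,0,5.5,-0.3,180]
    - [0.1,0,5.5,-0.3,180]
    - [0.1,0,5.5,-0.3,180]

```text
t: 42.17
position: [0.5305, -0.0026, 0.1663]
orientation: [3.141, -0.0, 1.597]
contact_force: [-0.9, 1.0, -0.6]
gripper_width: 0.04
finger_force: 15.0
```

```bash
python3 -c "
from h import *
go((.530,-.0027,.1295,1.597))"
```

```text
at [ 0.5305 -0.0026  0.1663] rpy [ 3.1406e+00 -3.0000e-04  1.5970e+00] w 0.04 F [-0.9  1.  -0.6] q [ 0.6   0.45 -0.9   1.91  0.42  0.98 -0.46] t 42.1667
(0.53, -0.0027, 0.1295, 1.597) -> [-0.01 -0.05  3.68] 0.0
```

Request:
jog_arm:
  series:
    - [0,0,0.8,0,180]
    - [0,0,1.4,0,180]
    - [0,0,1.8,0,180]
    - [0,0,2.2,0,180]
    - [0,0,2.6,0,180]
    - [0,0,3.0,0,180]
    - [0,0,3.4,0,180]
    - [0,0,3.7,0,180]
    - [0,0,3.8,0,180]
    - [0,0,3.8,0,180]

```text
t: 43.0
position: [0.5298, -0.0019, 0.1283]
orientation: [-3.141, 0.001, 1.598]
contact_force: [-5.4, -2.0, 11.9]
gripper_width: 0.0398
finger_force: 15.0
```

```bash
python3 -c "
from h import *
go()"
```

```text
at [ 0.5298 -0.0019  0.1283] rpy [-3.1414e+00  1.2000e-03  1.5984e+00] w 0.0398 F [-5.4 -2.  11.9] q [ 0.57  0.5  -0.86  1.95  0.47  0.91 -0.51] t 43.0
```

Seated. Next is the third jar, at (0.4495, −0.3605).

Request:
jog_arm:
  series:
    - [0,0,0,0,60]
    - [0,0,0,0,60]
    - [0,0,0,0,60]
    - [0,0,0,0,60]
    - [0,0,-4,0,60]
    - [0,0,-8,0,60]
    - [0,0,-10,0,60]
    - [-4,0,-10,7,60]
    - [-8,0,-10,14,60]
    - [-12,0,-10,21,60]
    - [-16,-1,-10,28,60]
    - [-20,-2,-10,35,60]

```text
t: 44.0
position: [0.5151, -0.2043, 0.2273]
orientation: [3.141, -0.0, 0.982]
contact_force: [0.5, -0.9, -0.4]
gripper_width: 0.0674
finger_force: 0.0
```

```bash
python3 -c "
from h import *
go((.4495,-.3605,.15,.026))"
```

```text
at [ 0.5151 -0.2043  0.2273] rpy [ 3.1411e+00 -4.0000e-04  9.8180e-01] w 0.0674 F [ 0.5 -0.9 -0.4] q [ 0.86  0.36 -0.74  1.8   0.28  1.08 -0.57] t 44.0
(0.4495, -0.3605, 0.15, 0.026) -> [-16.63   3.22   7.72] 54.76
```

Request:
jog_arm:
  series:
    - [-3,0.6,0,7,80]
    - [-6.5,1.3,0,14,80]
    - [-10,2,0,21,80]
    - [-13.5,2.6,0,28,80]
    - [-16.6,3.2,2,35,80]
    - [-16.6,3.2,4,42,80]
    - [-16.6,3.2,6,49,80]
    - [-16.6,3.2,7.7,54.7,80]
    - [-16.6,3.2,7.7,54.7,80]
    - [-16.6,3.2,7.7,54.7,80]
    - [-16.6,3.2,7.7,54.7,80]
    - [-16.6,3.2,7.7,54.7,80]
  grip_force: 5

```text
t: 45.0
position: [0.4515, -0.359, 0.1516]
orientation: [3.14, -0.002, 0.035]
contact_force: [-0.5, -0.4, 0.7]
gripper_width: 0.0604
finger_force: 0.0
```

```bash
python3 -c "
from h import *
t=grab('top')
for u in lids(t):print(u.round(1),plane(t,[u],.058)[0].round(4),plane(t,[u],.155)[0].round(4))
go((.4495,-.3605,.033,.026))"
```

```text
[308.  212.7] [ 0.5431 -0.0029  0.058 ] [ 0.5282 -0.0046  0.155 ]
[328.8 211.5] [ 0.5447 -0.0663  0.058 ] [ 0.5296 -0.0623  0.155 ]
[200.3 230.2] [0.4998 0.3266 0.058 ] [0.4888 0.2956 0.155 ]
[195.8 265.6] [0.3936 0.3382 0.058 ] [0.392  0.3062 0.155 ]
at [ 0.4514 -0.3591  0.1516] rpy [ 3.1403e+00 -1.8000e-03  3.4500e-02] w 0.0604 F [-0.6  0.5 -0.4] q [ 0.93  0.44 -0.47  1.84  0.24  0.92 -1.18] t 45.05
(0.4495, -0.3605, 0.033, 0.026) -> [-0.21  0.12 11.86] 0.49
```

Request:
jog_arm:
  series:
    - [-0.1,0.1,4,0.5,80]
    - [-0.1,0.1,8,0.5,80]
    - [-0.1,0.1,11,0.5,80]
    - [-0.1,0.1,11.9,0.5,80]
    - [-0.1,0.1,11.9,0.5,80]
    - [-0.1,0.1,11.9,0.5,180]
    - [-0.1,0.1,11.9,0.5,180]
    - [-0.1,0.1,11.9,0.5,180]
    - [-0.1,0.1,11.9,0.5,180]
    - [-0.1,0.1,11.9,0.5,180]

```text
t: 45.88
position: [0.4509, -0.3606, 0.0332]
orientation: [3.139, -0.003, 0.024]
contact_force: [-1.4, -0.2, 7.7]
gripper_width: 0.0395
finger_force: 5.0
```

Request:
jog_arm:
  series:
    - [0,0,0,0,60]
    - [0,0,0,0,60]
    - [0,0,0,0,60]
    - [0,0,0,-7,60]
    - [0,0,0,-14,60]
    - [0,0,0,-21,60]
    - [0,0,0,-28,60]
    - [0,0,0,-35,60]
    - [0,0,0,-42,60]
    - [0,0,0,-49,60]
    - [0,0,0,-56,60]
    - [0,0,0,-63,60]

```text
t: 46.88
position: [0.4493, -0.3598, 0.0311]
orientation: [-3.141, 0.0, 1.129]
contact_force: [0.2, -0.1, 0.9]
gripper_width: 0.0675
finger_force: 0.0
```

Request:
jog_arm:
  series:
    - [0,0,0,-7,60]
    - [0,0,0,-14,60]
    - [0,0,0,-21,60]
    - [0,0,0,-27,60]
    - [0,0,0,-27,60]
    - [0,0,0,-27,60]
    - [0,0,0,-27,180]
    - [0,0,0,-27,180]
    - [0,0,0,-27,180]
    - [0,0,0,-27,180]
    - [0,0,0,-27,180]
    - [0,0,0,-27,180]
  grip_force: 15

```text
t: 47.88
position: [0.4496, -0.3597, 0.0313]
orientation: [-3.142, 0.0, 1.595]
contact_force: [-0.7, 0.6, 0.2]
gripper_width: 0.0396
finger_force: 15.0
```

```bash
python3 -c "
from h import *
go((.529,.0553,.22,1.597))"
```

```text
at [ 0.4496 -0.3597  0.0313] rpy [-3.1416e+00  1.0000e-04  1.5946e+00] w 0.0396 F [-0.7  0.6  0.2] q [ 1.14  0.7  -0.77  1.9   0.66  0.82  0.04] t 47.8833
(0.529, 0.0553, 0.22, 1.597) -> [ 41.3    8.92 -18.87] -0.14
```

Request:
jog_arm:
  series:
    - [0,0,-4,0,180]
    - [0,0,-8,0,180]
    - [0,0,-12,0,180]
    - [0,0,-16,0,180]
    - [3,0.7,-18.9,0,180]
    - [7,1.5,-18.9,0,180]
    - [11,2.4,-18.9,0,180]
    - [15,3.2,-18.9,0,180]
    - [19,4.1,-18.9,0,180]
    - [23,5,-18.9,0,180]
    - [27,5.8,-18.9,0,180]
    - [31,6.7,-18.9,0,180]

```text
t: 48.88
position: [0.5087, -0.0465, 0.2203]
orientation: [-3.142, 0.001, 1.594]
contact_force: [0.5, 0.0, 0.1]
gripper_width: 0.0396
finger_force: 15.0
```

Request:
jog_arm:
  series:
    - [3.5,0.8,0,0,180]
    - [7,1.5,0,0,180]
    - [10.3,2.2,0,0,180]
    - [10.3,2.2,0,0,180]
    - [10.3,2.2,0,0,180]
    - [10.3,2.2,0,0,180]
    - [10.3,2.2,0,0,180]

```text
t: 49.47
position: [0.5285, 0.0536, 0.2199]
orientation: [-3.141, 0.001, 1.593]
contact_force: [-0.3, -0.3, -0.8]
gripper_width: 0.0396
finger_force: 15.0
```

```bash
python3 -c "
from h import *
go((.529,.0553,.165,1.597))"
```

```text
at [0.5285 0.0536 0.2199] rpy [-3.1408e+00  9.0000e-04  1.5926e+00] w 0.0396 F [-0.3 -0.3 -0.8] q [ 0.6   0.42 -1.03  1.85  0.41  1.1  -0.56] t 49.4667
(0.529, 0.0553, 0.165, 1.597) -> [0.18 0.06 5.49] -0.25
```

Request:
jog_arm:
  series:
    - [0,0,3,-0.2,180]
    - [0,0,5.5,-0.2,180]
    - [0,0,5.5,-0.2,180]
    - [0,0,5.5,-0.2,180]
    - [0,0,5.5,-0.2,180]

```text
t: 49.88
position: [0.5293, 0.0547, 0.1664]
orientation: [3.141, -0.0, 1.597]
contact_force: [0.6, -0.0, -1.2]
gripper_width: 0.0395
finger_force: 15.0
```

```bash
python3 -c "
from h import *
go((.529,.0553,.1285,1.597))"
```

```text
at [0.5293 0.0547 0.1664] rpy [ 3.1406e+00 -2.0000e-04  1.5969e+00] w 0.0395 F [ 0.6 -0.  -1.2] q [ 0.55  0.49 -0.99  1.91  0.48  1.01 -0.62] t 49.8833
(0.529, 0.0553, 0.1285, 1.597) -> [ 0.06 -0.03  3.79] -0.01
```

Request:
jog_arm:
  series:
    - [0,0,0.8,0,180]
    - [0,0,1.4,0,180]
    - [0,0,1.8,0,180]
    - [0,0,2.2,0,180]
    - [0,0,2.6,0,180]
    - [0,0,3.0,0,180]
    - [0,0,3.4,0,180]
    - [0,0,3.8,0,180]
    - [0,0,3.9,0,180]
    - [0,0,3.9,0,180]

```text
t: 50.72
position: [0.5282, 0.0555, 0.1269]
orientation: [-3.141, 0.001, 1.599]
contact_force: [-5.9, -1.7, 12.0]
gripper_width: 0.0396
finger_force: 15.0
```

```bash
python3 -c "
from h import *
go()"
```

```text
at [0.5282 0.0555 0.1269] rpy [-3.1407e+00  1.0000e-03  1.5986e+00] w 0.0396 F [-5.9 -1.7 12. ] q [ 0.52  0.53 -0.95  1.94  0.54  0.94 -0.67] t 50.7167
```

Seated. I'll release, retreat and check everything.

Request:
jog_arm:
  series:
    - [0,0,0,0,60]
    - [0,0,0,0,60]
    - [0,0,0,0,60]
    - [0,0,0,0,60]
    - [0,0,-4,0,60]
    - [0,0,-8,0,60]
    - [0,0,-12,0,60]
    - [-4,0,-14,0,60]
    - [-8,0,-14,0,60]
    - [-12,0,-14,0,60]
    - [-16,0,-14,0,60]
    - [-20,1,-14,0,60]

```text
t: 51.72
position: [0.543, -0.1468, 0.2666]
orientation: [-3.141, 0.002, 1.598]
contact_force: [0.8, 0.5, 0.1]
gripper_width: 0.0672
finger_force: 0.0
```

Request:
jog_arm:
  series:
    - [-4,1,0,0,60]
    - [-8,2,0,0,60]
    - [-12,3,0,0,60]
    - [-16,4,0,0,60]
    - [-20,5,0,0,60]
    - [-20,5,0,0,60]
    - [-20,5,0,0,60]

```text
t: 52.3
position: [0.5991, -0.3461, 0.2647]
orientation: [-3.141, -0.001, 1.593]
contact_force: [0.3, 0.3, -0.2]
gripper_width: 0.0667
finger_force: 0.0
```

```bash
python3 -c "
from h import *
t=grab('top');s=grab('side')
a=lids(t);b=lids(s)
for u in a:
  for v in b:
    r=tri(t,[u],s,[v])[0]
    if r[3]<.008 and .03<r[2]<.18: print(u.round(1),v.round(1),r.round(4))
P=[t['frame'][140:290,170:390],s['frame'][140:290,200:420]]
P=[cv2.resize(p,(400,273),interpolation=cv2.INTER_CUBIC) for p in P]
P+= [cv2.resize(f['frame'],(400,250)) for f in (t,s)]
cv2.imwrite('pics/c9.png',np.vstack([np.hstack(P[:2]),np.hstack(P[2:])])[...,::-1])
go()"
```

```text
at [ 0.5997 -0.3417  0.266 ] rpy [-3.1416e+00 -1.2000e-03  1.5993e+00] w 0.0672 F [0.5 1.1 0.5] q [ 0.99  0.62 -0.9   1.42  0.49  1.33  0.1 ] t 52.4
```

View pics/c9.png

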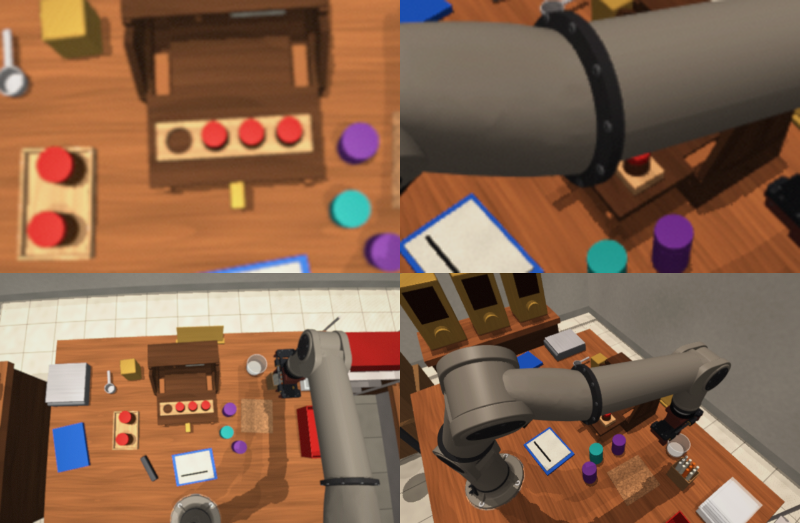

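Request:
jog_arm:
  series:
    - [-4,-4,0,0,60]
    - [-8,-8,0,0,60]
    - [-12,-12,0,0,60]
    - [-16,-16,0,0,60]
    - [-20,-20,0,0,60]
    - [-24,-25,0,0,60]
    - [-27,-30,0,0,60]
    - [-28,-35,0,0,60]
    - [-28,-38,0,0,60]
    - [-28,-38,0,0,60]
    - [-28,-38,0,0,60]
    - [-28,-38,0,0,60]

```text
t: 53.4
position: [0.2222, -0.6349, 0.2663]
orientation: [-3.138, 0.001, 1.594]
contact_force: [-1.2, -0.4, -0.6]
gripper_width: 0.0668
finger_force: 0.0
```

```bash
python3 -c "
from h import *
t=grab('top');s=grab('side')
a=lids(t);b=lids(s)
for u in a:
  for v in b:
    r=tri(t,[u],s,[v])[0]
    if r[3]<.008 and .03<r[2]<.18: print(u.round(1),v.round(1),r.round(4))
cv2.imwrite('pics/d1.png',cv2.resize(s['frame'][130:290,200:420],(770,560),interpolation=cv2.INTER_CUBIC)[...,::-1])
go()"
```

```text
[328.7 211.4] [330.4 222. ] [ 0.5305 -0.0623  0.157   0.0019]
[287.7 213.9] [307.  196.3] [0.5264 0.051  0.1601 0.0013]
[308.  212.7] [318.2 208.7] [ 0.5283 -0.0049  0.1581  0.0016]
[200.2 230.2] [257.2 163.5] [0.4939 0.3142 0.0992 0.0028]
[195.7 265.6] [228.3 173.6] [0.3916 0.3259 0.0974 0.0027]
at [ 0.2228 -0.6348  0.2661] rpy [-3.1390e+00  7.0000e-04  1.5924e+00] w 0.0671 F [ 0.4 -0.  -0.8] q [ 1.71  0.58 -0.88  1.47  0.46  1.31  0.82] t 53.5
```

View pics/d1.png

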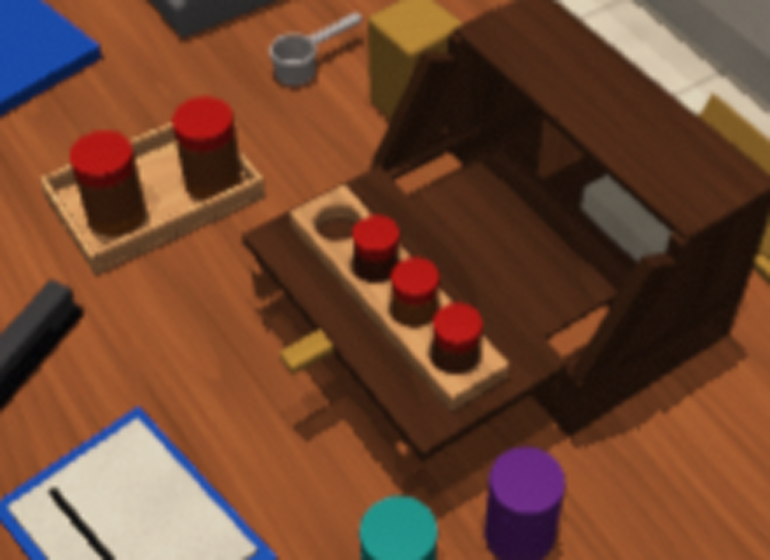

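The side view shows three sample jars seated upright in the rack, with lids at about 0.158 m, both stock jars upright in the tray, and the flap level. Handing in.

```bash
python3 -c "
from h import *
print(robot.finish_job())"
```

```text
the job is handed in; nothing more can be done
None
```

I handed the job in at about 54 s and got no verdict back; the last pictures show both stock jars upright in the tray, the flap lying level, and all three sample jars upright in rack bores, and I pulled both supports out to their stops first.

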